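# Load the weld jig and key the laser on

## Robot

A 7-joint arm with a two-finger parallel gripper is mounted at the origin on the work surface. World frame = base frame: x ahead of the robot, y to its left, z up, the work surface at z = 0. Lengths are in m, angles in degrees, forces in N, time in s.
With the tool pointing down it reaches from about 0.425 to 0.875 m from the base axis. Payload 4.7 kg.
Tool frame: the origin (TCP) lies at the very end of the fingers, on their centre line; the grasp point (between the pads) lies 19 mm behind it; z points along the fingers, x is the direction in which the jaws open and shut, and the axes are right-handed (so a half turn about z gives the same grasp; the last joint's range is limited). The gripper opens to 87 mm and grips with 3 to 60 N. Pads are 19 mm wide; open, the fingers measure 117 mm over their backs; the gripper's body (75 mm by 190 mm) begins 51 mm behind the grasp point.
Start: joints at [-65.025, 18.392, -4.016, 83.108, 1.295, 78.541, -3.26], TCP at [0.266, 0.593, 0.223] pointing down, gripper open.
Joint ranges: [-163.93, 163.93], [-17.29, 119.83], [-79.2, 71.16], [3.27, 140.29], [-89.18, 269.18], [5.43, 117.66], [-154.24, 154.24]. Speed limits (degrees/s): [147.25, 147.25, 180, 180, 180, 180, 180].

## Interface

Orientations are given as [roll, pitch, yaw] about the fixed x, y, z axes, in that order (R = Rz(yaw) Ry(pitch) Rx(roll)).
In Python, from cell import sensors, vision, env gives the robot as it stands.
- The arm moves only by the shell command python3 -m inch 'ROWS' [OPENING] [FORCE]. ROWS is a JSON object of lists of equal length, an entry for each row: "dp": the shift along the tool's x, y, z in m, a list of three; "turn": the turn about the tool's z in degrees. A call has 1 to 8 rows; each row shifts and turns the commanded pose from where the row before left it, along the tool's axes as they then stand; what a row does not reach is not made up. A row lasts 1/8 s, in which the tool goes at most 62.5 mm and 10.7 degrees, less where a joint would pass 70% of its speed; a pose out of reach is approached as far as the arm can. A call is refused whole if a number of a shift passes 0.0625 or a number of a turn 10.7, either way. A call with a gripper value outside its range is refused whole. OPENING is the closure, from -1 (fully open) to 1 (shut), set as the call begins (- or left out, the last holds). The fingers move at their own pace and stop on an object; FORCE is the grip in N (left out, the last holds). Time passes only in rows, so rows that do not move let the fingers close. It gives the time, the measured TCP pose, the force and the opening at its end, in the units of the state.
- sensors.get_obs(): the state, without advancing time (a new reading comes with each control period).
- vision.read_camera(name): name is "scene" or "top" or "wrist"; returns the picture (384x512x3 uint8, blue, green, red); there is no depth.
- vision.get_calibration(name): a dict with "K" (3x3 intrinsics, pixels), "pose" (4x4, takes a point from camera to world coordinates). Camera axes: x right, y down, z forward; pixel columns grow to the right and rows downward; lengths in m; the calibration is good to about 2 mm. The wrist camera is an equidistant fisheye: a pixel r from the principal point sees the ray r / f radians off the axis. A picture is of the moment at which its call begins: read the wrist's pose just before it. get_calibration takes no time and is no camera call; for the wrist camera it gives the pose at the moment of the call.
- env.sign_off(): hands the job in, once; it reports no verdict.
The state is a dict: "time_s": time; "qpos": joint angles; "joint_velocities": joint speeds; "effort": joint torques, N m; "tool_pos": TCP position; "tool_rot": TCP orientation; "force": force on the tool from outside, world axes, zero at the start; "wrist_torque": the same for the moment, N m; "grip_width": finger opening in m.
Only numpy, scipy, OpenCV 4.12 (cv2) and the standard library are available. Lean on these libraries where they do the work, as an engineer would, in place of code of your own. Each camera call takes 0.05 s, during which the arm holds its last target.

## Task

Set the steel foot bracket down over the two locating pins of the weld jig until its plate lies flush on the jig. Then take the laser's key, the one with the rectangular bow, out of the key rack, push it fully home into the key switch on the sloped control station and turn it clockwise to its stop, and leave it in the switch at on. Leave the other two keys standing in the rack and the tube offcut where it lies.

Things in the scene. Friction and masses are not known exactly. Their poses are not given: they have to be found in the camera images.
- bracket: Loose steel foot bracket, 0.5 to 0.8 kg, flat on the table. Plate 160 (x) x 64 (y) x 6 mm with two 12 mm through holes at x = +58 and -58 mm on its centre line. An upright lug 56 long (x) x 10 thick (y) stands on its middle, z = 6 to 51 mm: grip it across the 10 mm. Origin at the centre of the plate's underside, z up. Fits the jig either way round.
- jig_seat (a point): Centre of the top face of the fixed weld jig, an aluminium base 230 (x) x 100 (y) mm, 18 mm above the table. x along the line of the pins, z up. Steel locating pins, 10 mm thick, stand 20 mm above the face at x = +58 and -58 mm, the top 6 mm tapering to 4 mm. An open toggle clamp, to 75 mm above the face, stands at the +x end, from x = 85 mm outward.
- laser_key: The laser's key, 0.1 kg, upright in a rack pocket. Black rectangular bow 40 wide (x) x 12 thick (y), z = 4 to 50 mm; steel collar 26 mm across, z = 0 to 4; round stem 6 mm, z = 0 to -10; flat blade 20 wide (x) x 6 thick (y), z = -10 to -31, the last 3 mm tapering to 19 x 5.2. Origin on its axis under the collar, z towards the bow. Fits the switch either way round.
- panel: Sloped panel (30 deg from level, facing the middle of the table) of the fixed control station. z straight out of it, x up the slope. Its key switch: steel bezel 56 x 72 mm with a slot 21.5 long (x) x 7.5 wide (y); insert along -z. Origin on the bezel's face, where the slot is drawn; its cut-out is oblong, so the true slot lies up to 6 mm off to +y or -y: see or feel for it.
- station: The control station, a sloped grey steel box 240 (y) x 180 (x) mm, 60 mm high in front and 135 behind; origin at the centre of its underside, front to -x. On its panel the lamps and buttons are under 10 mm tall; the red emergency stop, 115 mm from the key switch to +y, is 40 mm tall.
- laser_switch (a joint): Turn of the lock, rad: 0 off (at the start), clockwise facing the panel to its stop at 1.05 = on; 0.08 N m, stays as left, 0.15 play. The 8 mm face plate is fixed: the key turns only with its collar under 2 mm from the face, held down against a spring (last 6 mm, 4 to 6.5 N). Turned, it is caught under the plate; let go, it rises 2 mm and stays.
- rack: Fixed wooden key rack, a block 240 (x) x 60 (y) x 40 mm; origin at the centre of its underside. Pockets 24 (x) x 10 (y), 36 mm deep, at x = -80, 0 and +80 mm; each key rests on its collar in one, bow's width along x, with 2 mm play.
- round_key: Another machine's key with a round disc bow 44 mm across, 12 mm thick, top at 51 mm, standing in the rack; origin at its collar's underside. Leave it.
- tee_key: Another machine's key with a T-shaped bow, bar 62 mm long and 14 mm thick, top at 49 mm, standing in the rack; origin at its collar's underside. Leave it.
- tube: Loose offcut of square steel tube, 130 x 30 x 30 mm, lying between the bracket and the jig; origin under its centre. Bystander.
There are look-alikes about, which are no part of the job. Leave any purple look-alike of the bracket alone.

How it is judged:
By the outcome, as a careful person would: the job done as asked, in the order asked, and still so for the second after the job is handed in, with the robot touching nothing.
It also fails if it takes over 72 s, if anything falls off the work surface, if the arm or the gripper's body presses on something with over 40 N, if the wrist force passes 120 N, or if a joint passes its speed limit or range.

## Working session

There is one attempt and no reset: what is moved stays moved. The work goes in short steps, Python scripts to look and compute and a shell command to move; the robot and the scene stay as the last step left them, time stands still between calls to the robot, and variables do not carry over. Pictures are saved under pics/ and viewed, and the job is handed in when it is done.

```bash
ls; mkdir -p pics; python3 - <<'E'
from cell import sensors, vision, env
import cv2,json
o=sensors.get_obs(); print(o)
for n in("scene","top","wrist"):
    c=vision.get_calibration(n);print(n,c)
    im=vision.read_camera(n);cv2.imwrite(f"pics/{n}0.png",im)
E
```

```text
pics
{'time_s': 0.0, 'qpos': array([-65.02645462,  18.43970804,  -4.01459854,  83.17493914,
         1.29481076,  78.54093648,  -3.25838103]), 'joint_velocities': array([-0.0419629 , -0.07487838, -0.06183415,  0.12085959,  0.07213505,
        0.01351574,  0.10569073]), 'effort': array([ 3.20404524e-04, -4.91291428e+01, -4.03539296e-01, -3.12532961e+01,
       -6.38788682e-02,  4.38849139e-02,  1.99446226e-04]), 'tool_pos': array([0.26592205, 0.59250566, 0.22145372]), 'tool_rot': array([1.79994129e+02, 1.10354605e-01, 6.58368953e+01]), 'force': array([ 0.05681955,  0.22934299, -0.11518513]), 'wrist_torque': array([-0.06142184,  0.03078364,  0.00891146]), 'grip_width': 0.08691556491443911}
scene {'K': array([[391.56431357,   0.        , 257.98637723],
       [  0.        , 391.56431357, 196.80485347],
       [  0.        ,   0.        ,   1.        ]]), 'pose': array([[-0.08957272,  0.75295193, -0.65195101,  1.12368916],
       [ 0.995847  ,  0.05699868, -0.07099224,  0.08322496],
       [-0.0162934 , -0.65560243, -0.75493045,  0.84737605],
       [ 0.        ,  0.        ,  0.        
[... 157 characters left out ...]
       ,   1.        ]]), 'pose': array([[ 0.02362367, -0.99137481,  0.1289105 ,  0.30471259],
       [-0.99968846, -0.02446488, -0.00494571,  0.02499862],
       [ 0.00805683, -0.1287535 , -0.9916439 ,  1.30174471],
       [ 0.        ,  0.        ,  0.        ,  1.        ]])}
wrist {'K': array([[297.31863964,   0.        , 258.97251845],
       [  0.        , 297.31863964, 189.07522636],
       [  0.        ,   0.        ,   1.        ]]), 'pose': array([[ 0.40835161,  0.87491979,  0.26031582,  0.19420879],
       [ 0.91282365, -0.39095798, -0.11791881,  0.62459418],
       [-0.00139696,  0.28577477, -0.95829579,  0.38373233],
       [ 0.        ,  0.        ,  0.        ,  1.        ]])}
```

View pics/scene0.png

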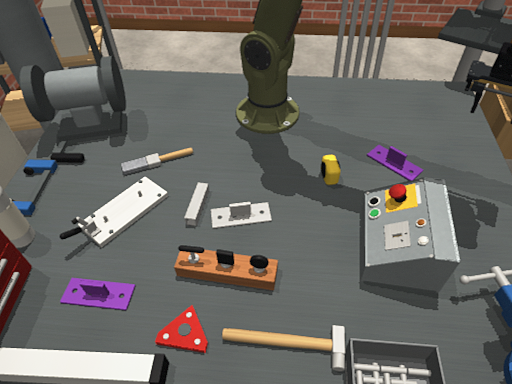

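View pics/top0.png

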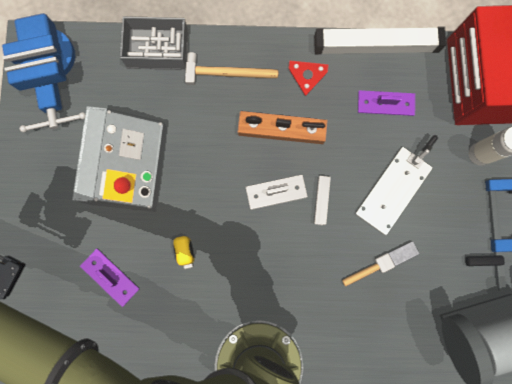

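View pics/wrist0.png

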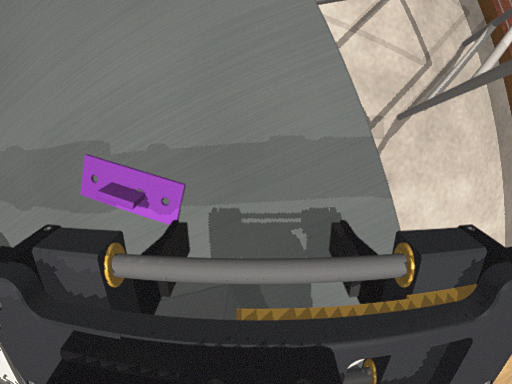

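```bash
cat > h.py <<'E'
import numpy as np, cv2
from cell import sensors, vision, env
def ray(c,u,v,fish=False):
    K=c["K"];P=c["pose"]
    x=(u-K[0,2])/K[0,0];y=(v-K[1,2])/K[1,1]
    if fish:
        r=np.hypot(x,y); s=np.sin(r)/r if r>1e-9 else 1; d=np.array([x*s,y*s,np.cos(r)])
    else: d=np.array([x,y,1.])
    return P[:3,3],P[:3,:3]@d
def plane(c,u,v,z,fish=False):
    o,d=ray(c,u,v,fish); return o+d*(z-o[2])/d[2]
def proj(c,p,fish=False):
    P=c["pose"];q=P[:3,:3].T@(np.asarray(p)-P[:3,3]);K=c["K"]
    if fish:
        r=np.arctan2(np.hypot(q[0],q[1]),q[2]);n=np.hypot(q[0],q[1])+1e-12
        x,y=q[0]/n*r,q[1]/n*r
    else: x,y=q[:2]/q[2]
    return np.array([K[0,0]*x+K[0,2],K[1,1]*y+K[1,2]])
def tri(c1,p1,c2,p2,f1=False,f2=False):
    o1,d1=ray(c1,*p1,f1);o2,d2=ray(c2,*p2,f2)
    d1=d1/np.linalg.norm(d1);d2=d2/np.linalg.norm(d2)
    t=np.linalg.lstsq(np.stack([d1,-d2],1),o2-o1,rcond=None)[0]
    a=o1+d1*t[0];b=o2+d2*t[1];return (a+b)/2,np.linalg.norm(a-b)
E
python3 - <<'E'
import cv2
t=cv2.imread('pics/top0.png');s=cv2.imread('pics/scene0.png')
def crop(im,x,y,w,h,k,n): cv2.imwrite(f'pics/{n}.png',cv2.resize(im[y:y+h,x:x+w],None,fx=k,fy=k,interpolation=cv2.INTER_CUBIC))
crop(t,230,100,220,150,3.6,'t_mid');crop(t,70,95,110,120,5,'t_pan')
crop(s,60,160,230,140,3.4,'s_mid');crop(s,350,170,120,120,5,'s_pan')
E
```

```text
(no output)
```

View pics/t_mid.png

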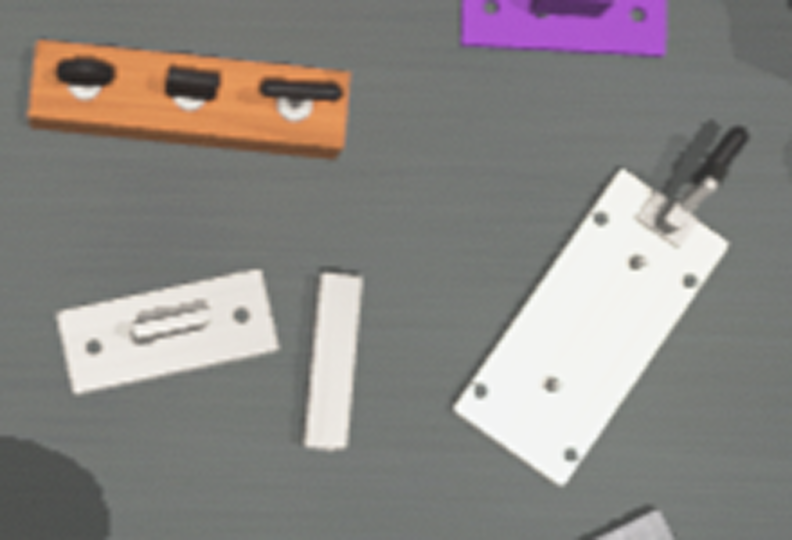

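View pics/t_pan.png

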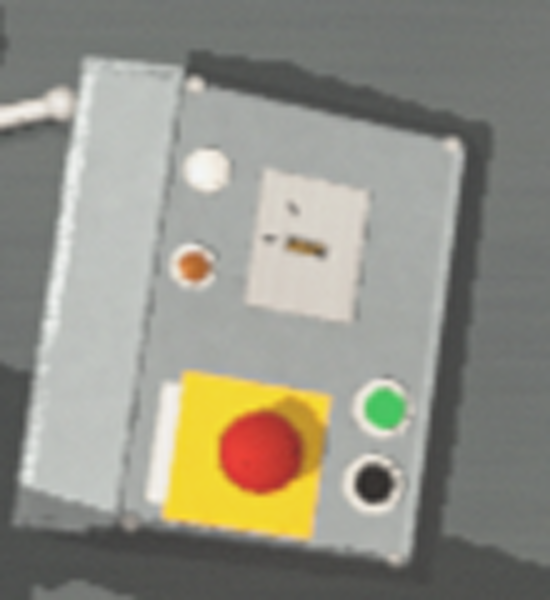

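View pics/s_mid.png

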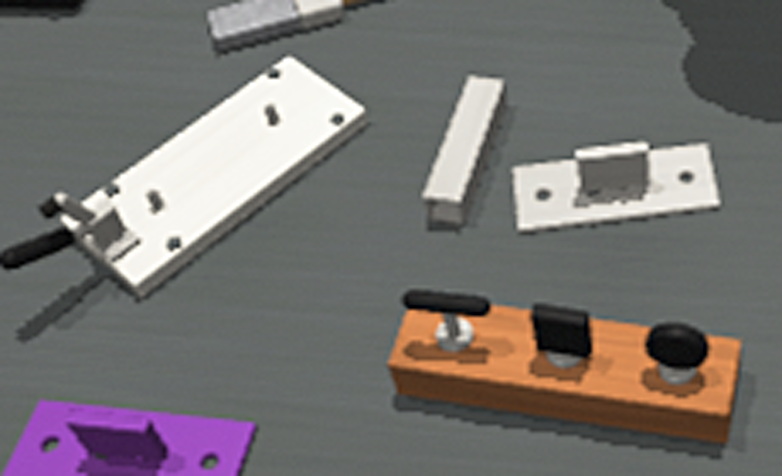

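View pics/s_pan.png

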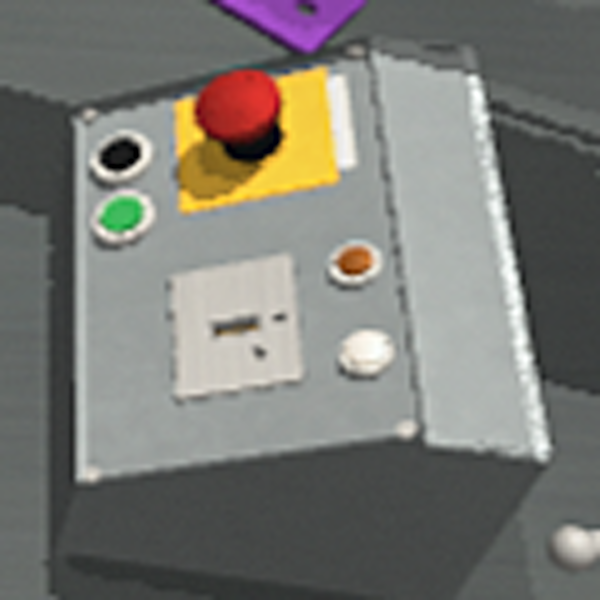

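```bash
cat > m1.py <<'E'
from h import *
t=cv2.imread('pics/top0.png');s=cv2.imread('pics/scene0.png')
ct=vision.get_calibration('top');cs=vision.get_calibration('scene')
def cr(off,k,u,v): return ((u+.5)/k-.5+off[0],(v+.5)/k-.5+off[1])
def dark(im,u,v,r=5):
    # darkness-weighted centroid
    u0,v0=int(round(u)),int(round(v));p=cv2.cvtColor(im,cv2.COLOR_BGR2GRAY)[v0-r:v0+r+1,u0-r:u0+r+1].astype(float)
    w=np.clip(np.median(p)-20-p,0,None);yy,xx=np.mgrid[-r:r+1,-r:r+1]
    return (u0+(w*xx).sum()/w.sum(),v0+(w*yy).sum()/w.sum())
T=lambda u,v:cr((230,100),3.6,u,v)
S=lambda u,v:cr((60,160),3.4,u,v)
hT=[dark(t,*T(93,346),3),dark(t,*T(241,314),3)]
hS=[dark(s,*S(685,176),3),dark(s,*S(543,194),3)]
for a,b in zip(hT,hS):
    print('hole',a,b,plane(ct,*a,.005),plane(cs,*b,.005))
A=[plane(ct,*a,.005) for a in hT];print(np.linalg.norm(A[0]-A[1]))
A=[plane(cs,*a,.005) for a in hS];print(np.linalg.norm(A[0]-A[1]))
def big(im,lo,seed,off=0):
    g=cv2.cvtColor(im,cv2.COLOR_BGR2HSV)
    m=((g[...,2]>lo)&(g[...,1]<60)).astype(np.uint8)
    n,l=cv2.connectedComponents(m);c=cv2.findContours((l==l[seed[1],seed[0]]).astype(np.uint8),0,2)[0]
    c=max(c,key=cv2.contourArea);return cv2.minAreaRect(c)
for im,c,seed,zz,nm in((t,ct,(390,200),.018,'jig top'),(s,cs,(120,212),.018,'jig scene'),(t,ct,(258,193),.006,'br top'),(s,cs,(225,218),.006,'br scene'),(t,ct,(322,200),.03,'tube')):
    b=cv2.boxPoints(big(im,150 if im is s else 180,seed));q=np.array([plane(c,*p,zz) for p in b])
    print(nm,b.round(1).tolist(),'ctr',q.mean(0).round(4),[round(float(np.linalg.norm(q[i]-q[(i+1)%4])),4) for i in range(4)],[round(float(np.degrees(np.arctan2(*(q[(i+1)%4]-q[i])[1::-1]))),1) for i in (0,1)])
# pin tips
pT=[T(637,258),T(551,380)];pS=[S(153,192),S(270,107)]
for a in pT: print('pin top',plane(ct,*a,.036))
for a in pS: print('pin sc',plane(cs,*a,.036))
for a,b in zip(pT,pS): print(tri(ct,a,cs,b))
E
python3 m1.py
```

```text
hole (np.float64(255.5115712545676), np.float64(195.9561510353228)) (np.float64(261.3137254901961), np.float64(211.5929411764706)) [0.45035238 0.01954632 0.005     ] [0.44934263 0.01800502 0.005     ]
hole (np.float64(296.5171974522293), np.float64(187.17707006369426)) (np.float64(219.2836879432624), np.float64(216.7919621749409)) [ 0.47755042 -0.09322687  0.005     ] [ 0.47630218 -0.09505378  0.005     ]
0.1160065792944371
0.11622868796613588
jig top [[355.0, 213.39999389648438], [402.29998779296875, 145.89999389648438], [433.0, 167.39999389648438], [385.79998779296875, 234.89999389648438]] ctr [ 0.4745 -0.3599  0.018 ] [0.2319, 0.1023, 0.2307, 0.1004] [-34.7, -124.8]
jig scene [[80.19999694824219, 221.60000610351562], [149.8000030517578, 169.39999389648438], [167.3000030517578, 192.8000030517578], [97.69999694824219, 245.0]] ctr [ 0.4668 -0.3585  0.018 ] [0.2474, 0.1163, 0.2323, 0.1016] [147.2, 40.5]
br top [[245.1999969482422, 186.39999389648438], [302.0, 174.1999969482422], [306.8999938964844, 196.6999969482422], [250.10000610351562, 208.89999389648438]] ctr [ 0.464  -0.0369  0.006 ] [0.1611, 0.0641, 0.1601, 0.0638] [-76.4, -167.4]
br scene [[209.39999389648438, 206.0], [268.5, 198.5], [271.20001220703125, 219.8000030517578], [212.1999969482422, 227.39999389648438]] ctr [ 0.4583 -0.0387  0.006 ] [0.1675, 0.0767, 0.16, 0.0755] [103.9, 9.7]
tube [[314.1000061035156, 223.60000610351562], [319.0, 175.39999389648438], [330.3999938964844, 176.5], [325.6000061035156, 224.8000030517578]] ctr [ 0.4412 -0.1611  0.03  ] [0.1319, 0.0314, 0.1319, 0.031] [-5.3, -94.4]
pin top [ 0.52427636 -0.38891657  0.036     ]
pin top [ 0.43026834 -0.32290569  0.036     ]
pin sc [ 0.52131624 -0.39282601  0.036     ]
pin sc [ 0.4271259  -0.32690439  0.036     ]
(array([ 0.52406991, -0.38911206,  0.03971631]), np.float64(0.002777310766671035))
(array([ 0.43028769, -0.32342947,  0.03965714]), np.float64(0.0030268245753569335))
```

```bash
cat > go.py <<'E'
import sys
from h import *
from scipy.spatial.transform import Rotation as R
a=[float(v) for v in sys.argv[1:]]
o=sensors.get_obs();M=R.from_euler('xyz',o['tool_rot'],degrees=True).as_matrix()
d=M.T@(np.array(a[:3])-o['tool_pos'])
print('pos',o['tool_pos'].round(4),'rot',o['tool_rot'].round(2),'F',o['force'].round(1),'w',round(o['grip_width'],4),'t',o['time_s'],'q',o['qpos'].round(0))
n=int(np.ceil(np.abs(d).max()/.06))
print('tool delta',d.round(4),'rows',n,'each',(d/n).round(4))
if len(a)>3: print('turn',((o['tool_rot'][2]-a[3]+180)%360-180).round(2))
E
python3 go.py 0.464 -0.037 0.15 13.6
```

```text
pos [0.266  0.5926 0.2217] rot [1.800e+02 8.000e-02 6.583e+01] F [-0.4 -0.2 -0.5] w 0.0875 t 0.15 q [-65.  18.  -4.  83.   1.  79.  -3.]
tool delta [-0.4933  0.4384  0.0725] rows 9 each [-0.0548  0.0487  0.0081]
turn 52.23
```

```bash
sed -i 's#np.abs(d).max()/.06#np.linalg.norm(d)/.058#' go.py
python3 -m inch '{"dp":[[-0.0411,0.0365,0],[-0.0411,0.0365,0],[-0.0411,0.0365,0],[-0.0411,0.0365,0],[-0.0411,0.0365,0],[-0.0411,0.0365,0],[-0.0411,0.0365,0],[-0.0411,0.0365,0]],"turn":[0,0,0,0,0,0,0,0]}' -1; python3 go.py 0.464 -0.037 0.15 13.6
```

```text
time_s: 1.15
tool_pos: [0.3981, 0.1717, 0.2225]
tool_rot: [180.0, -0.0, 65.8]
force: [1.1, 0.6, 0.0]
grip_width: 0.0872
pos [0.3981 0.1717 0.2225] rot [ 1.7999e+02 -3.0000e-02  6.5830e+01] F [1.1 0.6 0. ] w 0.0872 t 1.15 q [-42.  -9.  14. 112.   2.  76.  37.]
tool delta [-0.1635  0.1455  0.0725] rows 4 each [-0.0409  0.0364  0.0181]
turn 52.23
```

```bash

python3 -m inch '{"dp":[[-0.0409,0.0364,0],[-0.0409,0.0364,0],[-0.0409,0.0364,0],[-0.0409,0.0364,0.01],[0,0,0.012],[0,0,0.0125],[0,0,0.0125],[0,0,0.0125]],"turn":[0,0,0,10.4,10.4,10.4,10.5,10.5]}' -1; python3 go.py 0.464 -0.037 0.015 13.6
python3 - <<'E'
from h import *
c=vision.get_calibration('wrist');im=vision.read_camera('wrist');cv2.imwrite('pics/w1.png',im);np.save('w1.npy',c,allow_pickle=True)
E
```

```text
time_s: 2.15
tool_pos: [0.4636, -0.0354, 0.1625]
tool_rot: [-180.0, 0.0, 13.3]
force: [0.5, -0.2, -0.7]
grip_width: 0.0869
pos [ 0.4636 -0.0354  0.1625] rot [-1.7999e+02  1.0000e-02  1.3270e+01] F [ 0.5 -0.2 -0.7] w 0.0869 t 2.15 q [-29.  -3.  29. 114.   2.  69.  13.]
tool delta [1.000e-04 1.700e-03 1.475e-01] rows 3 each [0.     0.0006 0.0492]
turn -0.33
```

View pics/w1.png

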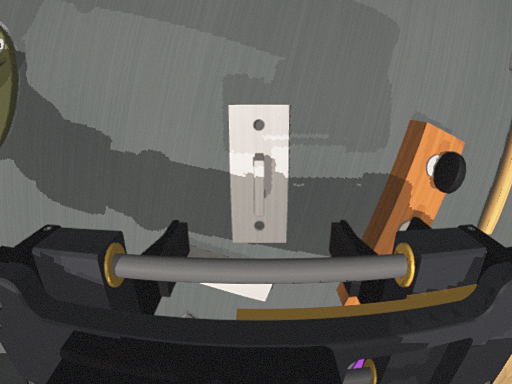

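```bash
python3 - <<'E'
from h import *
c=np.load('w1.npy',allow_pickle=True).item()
a=plane(c,259,125,.005,1);b=plane(c,259,225.5,.005,1);print(a,b,(a+b)/2,np.linalg.norm(a-b),np.degrees(np.arctan2(*(b-a)[1::-1])))
E
```

```text
[0.45081312 0.01763957 0.005     ] [ 0.47759011 -0.09524129  0.005     ] [ 0.46420161 -0.03880086  0.005     ] 0.11601333970373075 -76.65526204608834
```

```bash

python3 -m inch '{"dp":[[0,0.003,0.04],[0,0,0.04],[0,0,0.04],[0,0,0.02],[0,0,0.0075],[0,0,0]],"turn":[0,0,0,0,0,0]}' -1; 
python3 -m inch '{"dp":[[0,0,0],[0,0,0],[0,0,0],[0,0,0],[0,0,0],[0,0,0]],"turn":[0,0,0,0,0,0]}' 1 45
```

```text
time_s: 2.95
tool_pos: [0.4646, -0.0383, 0.0158]
tool_rot: [180.0, 0.0, 13.7]
force: [0.1, -0.2, 0.5]
grip_width: 0.0873
time_s: 3.7
tool_pos: [0.4645, -0.0383, 0.0155]
tool_rot: [-180.0, 0.0, 13.6]
force: [0.4, 0.0, -0.3]
grip_width: 0.035
```

```bash

python3 -m inch '{"dp":[[0,0,0],[0,0,0],[0,0,0],[0,0,0],[0,0,0],[0,0,0]],"turn":[0,0,0,0,0,0]}' 1 45;python3 -m inch '{"dp":[[0,0,-0.02],[0,0,-0.05],[0,0,-0.05],[0,0,-0.04],[0,0,0]],"turn":[0,0,0,0,0]}';  python3 go.py 0.4755 -0.358 0.175 54.9
```

```text
time_s: 4.45
tool_pos: [0.4643, -0.0383, 0.0155]
tool_rot: [-180.0, 0.0, 13.6]
force: [-2.5, -1.5, 0.3]
grip_width: 0.0098
time_s: 5.08
tool_pos: [0.4665, -0.0381, 0.1777]
tool_rot: [180.0, -0.3, 13.6]
force: [-0.4, -0.0, -5.9]
grip_width: 0.0096
pos [ 0.4665 -0.0381  0.1777] rot [179.99  -0.34  13.65] F [-0.4 -0.  -5.9] w 0.0096 t 5.075 q [-29.  -4.  30. 113.   2.  70.  13.]
tool delta [-0.0667  0.313   0.0023] rows 6 each [-0.0111  0.0522  0.0004]
turn -41.25
```

```bash
python3 go.py 0.59 -0.437 0.175 54.9
```

```text
pos [ 0.4665 -0.0381  0.1777] rot [179.99  -0.34  13.65] F [-0.4 -0.  -5.9] w 0.0096 t 5.075 q [-29.  -4.  30. 113.   2.  70.  13.]
tool delta [0.0259 0.4168 0.0029] rows 8 each [0.0032 0.0521 0.0004]
turn -41.25
```

```bash

python3 -m inch '{"dp":[[0.0032,0.0521,0],[0.0032,0.0521,0],[0.0032,0.0521,0],[0.0032,0.0521,0],[0.0032,0.0521,0],[0.0032,0.0521,0],[0.0032,0.0521,0],[0.0032,0.0521,0]],"turn":[0,0,0,0,0,0,0,0]}';python3 -m inch '{"dp":[[0,0,0],[0,0,0],[0,0,0],[0,0,0],[0,0,0],[0,0,0]],"turn":[-10.3,-10.3,-10.3,-10.3,0,0]}'
cat > snap.py <<'E'
import sys
from h import *
n=sys.argv[1];cam=sys.argv[2] if len(sys.argv)>2 else 'wrist'
o=sensors.get_obs();c=vision.get_calibration(cam);im=vision.read_camera(cam);cv2.imwrite(f'pics/{n}.png',im);np.save(n+'.npy',c,allow_pickle=True)
np.save(n+'_o.npy',o,allow_pickle=True)
print(o['tool_pos'].round(4),o['tool_rot'].round(2),o['force'].round(1))
E
python3 snap.py w2
```

```text
time_s: 6.08
tool_pos: [0.5872, -0.4377, 0.1709]
tool_rot: [-179.8, 0.2, 13.6]
force: [1.0, 0.0, -4.3]
grip_width: 0.0097
time_s: 6.82
tool_pos: [0.587, -0.4368, 0.1732]
tool_rot: [-179.8, 0.0, 54.6]
force: [0.4, 0.7, -5.3]
grip_width: 0.0096
[ 0.587  -0.4368  0.1732] [-1.7983e+02  1.0000e-02  5.4650e+01] [ 0.4  0.7 -5.3]
```

View pics/w2.png

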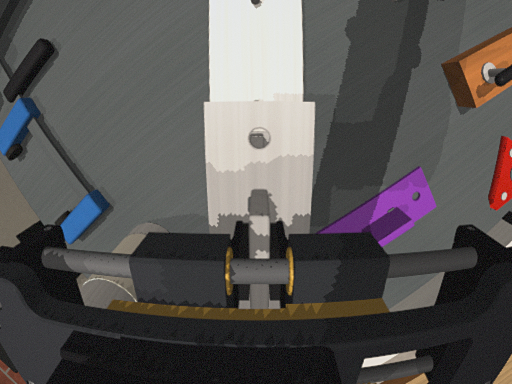

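```bash
cat > crop.py <<'E'
import sys,cv2
n,x,y,w,h,k,out=sys.argv[1:];x,y,w,h=map(int,(x,y,w,h));k=float(k)
im=cv2.imread(f'pics/{n}.png');cv2.imwrite(f'pics/{out}.png',cv2.resize(im[y:y+h,x:x+w],None,fx=k,fy=k,interpolation=cv2.INTER_CUBIC))
E
python3 crop.py w2 200 0 120 160 3.7 w2c
python3 - <<'E'
from h import *
c=np.load('w2.npy',allow_pickle=True).item()
for p in ((259,138),(256,3)):
  for z in (.038,.165): print(p,z,plane(c,*p,z,1))
for p in([.5243,-.3889,.037],[.4303,-.3229,.037]): print(proj(c,p,1))
E
```

```text
(259, 138) 0.038 [ 0.55120171 -0.41179378  0.038     ]
(259, 138) 0.165 [ 0.53923576 -0.40333711  0.165     ]
(256, 3) 0.038 [ 0.43572351 -0.33372293  0.038     ]
(256, 3) 0.165 [ 0.47303149 -0.35857867  0.165     ]
[262.17779052 103.01059601]
[261.71620137  -6.04220751]
```

View pics/w2c.png

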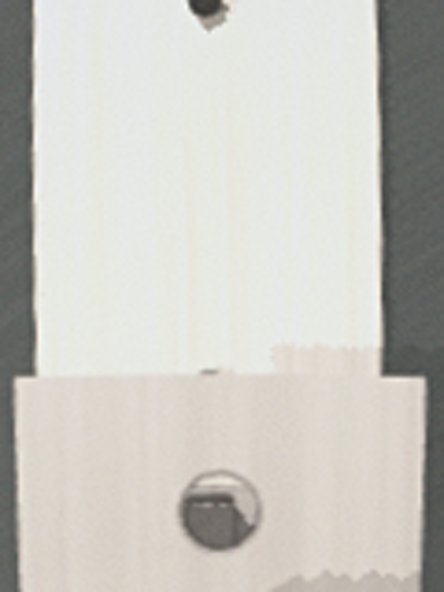

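```bash

python3 -m inch '{"dp":[[0,0.01,-0.05],[0,0.01,-0.05],[0,0,0],[0,0,0]],"turn":[0,0,0,0]}'; python3 snap.py w3; python3 crop.py w3 190 0 140 150 4 w3c
```

```text
time_s: 7.38
tool_pos: [0.6034, -0.4484, 0.2738]
tool_rot: [-179.9, -0.0, 54.8]
force: [-0.8, -1.3, -6.4]
grip_width: 0.0095
[ 0.6034 -0.4484  0.2738] [-1.7986e+02 -1.0000e-02  5.4770e+01] [-0.8 -1.3 -6.4]
```

View pics/w3c.png

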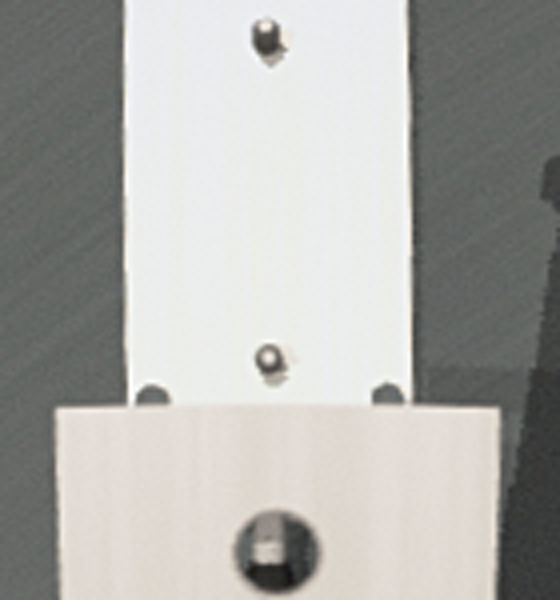

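```bash
cat > m3.py <<'E'
from h import *
c=np.load('w3.npy',allow_pickle=True).item();o=np.load('w3_o.npy',allow_pickle=True).item()
f=lambda u,v:(190+(u+.5)/4-.5,(v+.5)/4-.5)
A=plane(c,*f(266,29),.038,1);B=plane(c,*f(268.5,352),.038,1)
print('far',A,'near',B,np.linalg.norm(A-B),'mid',(A+B)/2,'ang',np.degrees(np.arctan2(*(B-A)[1::-1])))
z=o['tool_pos'][2]-.0155+.006
H=plane(c,*f(278,551),z,1);print('hole',H)
from scipy.spatial.transform import Rotation as R
M=R.from_euler('xyz',o['tool_rot'],degrees=True).as_matrix()
print('hole in tool',M.T@(H-o['tool_pos']))
for q in ((56,408),(499,408)): 
  P=plane(c,*f(*q),z,1);print('corner in tool',M.T@(P-o['tool_pos']))
E
python3 m3.py
```

```text
far [ 0.42746306 -0.32928703  0.038     ] near [ 0.52024945 -0.39361646  0.038     ] 0.11290521397789648 mid [ 0.47385625 -0.36145174  0.038     ] ang -34.73382873508155
hole [ 0.55551086 -0.41484939  0.26429788]
hole in tool [-0.00026165 -0.05847693  0.00963911]
corner in tool [-0.03226026 -0.07977416  0.00968532]
corner in tool [ 0.03155007 -0.07984404  0.00969439]
```

```bash
python3 go.py 0.4739 -0.3612 0.09 55.3
```

```text
pos [ 0.6032 -0.4479  0.2728] rot [-1.7977e+02 -2.0000e-02  5.4780e+01] F [ 0.  -0.  -6.1] w 0.0099 t 7.425 q [ 15.  34.  35.  61. -18.  90.  99.]
tool delta [-0.0038 -0.1549  0.1835] rows 5 each [-0.0008 -0.031   0.0367]
turn -0.52
```

```bash

python3 -m inch '{"dp":[[-0.0038,-0.052,0],[0,-0.052,0],[0,-0.051,0],[0,0,0.05],[0,0,0.05],[0,0,0.05],[0,0,0.033],[0,0,0]],"turn":[-0.5,0,0,0,0,0,0,0]}'; python3 snap.py w4;  python3 crop.py w4 190 60 140 150 4 w4c
```

```text
time_s: 8.43
tool_pos: [0.4711, -0.3605, 0.088]
tool_rot: [-179.4, 0.0, 55.3]
force: [0.1, 0.1, -4.4]
grip_width: 0.0095
[ 0.4711 -0.3605  0.088 ] [-1.7944e+02  3.0000e-02  5.5320e+01] [ 0.1  0.1 -4.4]
```

View pics/w4c.png

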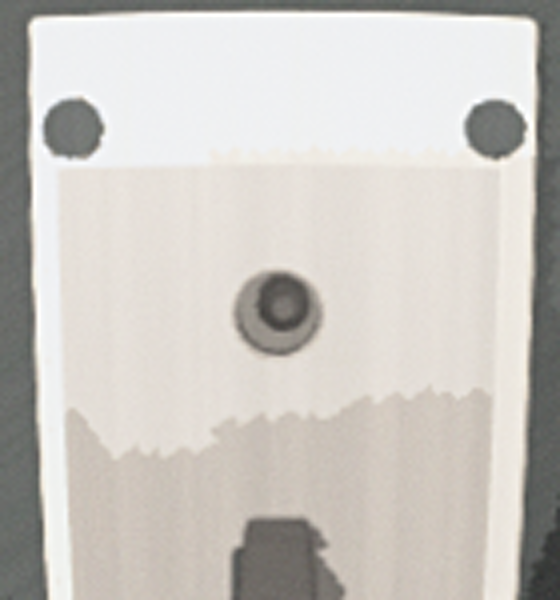

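```bash
cat > m4.py <<'E'
import sys
from h import *
from scipy.spatial.transform import Rotation as R
n=sys.argv[1];ox,oy=int(sys.argv[2]),int(sys.argv[3]);hp=[float(v) for v in sys.argv[4].split(',')];pp=[float(v) for v in sys.argv[5].split(',')]
c=np.load(n+'.npy',allow_pickle=True).item();o=np.load(n+'_o.npy',allow_pickle=True).item()
f=lambda u,v:(ox+(u+.5)/4-.5,oy+(v+.5)/4-.5)
M=R.from_euler('xyz',o['tool_rot'],degrees=True).as_matrix()
z=o['tool_pos'][2]-.0155+.006
H=plane(c,*f(*hp),z,1);P=plane(c,*f(*pp),.038,1)
print('hole tool',M.T@(H-o['tool_pos']),'pin tool',M.T@(P-o['tool_pos']),'pin world',P,'diff tool',M.T@(P-H))
E
python3 m4.py w4 190 60 278,312 284,301; python3 go.py .4739 -.3612 .09 55.3
```

```text
hole tool [-0.00022326 -0.05831864  0.01007124] pin tool [ 0.0008783  -0.05556855  0.05057638] pin world [ 0.42548449 -0.32789724  0.038     ] diff tool [0.00110156 0.00275009 0.04050514]
pos [ 0.4729 -0.3621  0.0907] rot [-1.7974e+02  2.0000e-02  5.5320e+01] F [ 0.7  0.4 -5. ] w 0.0099 t 8.475 q [  5.  20.  35. 101. -13.  63. 100.]
tool delta [0.0013 0.0003 0.0007] rows 1 each [0.0013 0.0003 0.0007]
turn 0.02
```

```bash

python3 -m inch '{"dp":[[0.0013,0,0.012],[0,0,0.012],[0,0,0],[0,0,0],[0,0,0]],"turn":[0,0,0,0,0]}'; python3 snap.py w5;  python3 crop.py w5 190 60 140 150 4 w5c
```

```text
time_s: 9.1
tool_pos: [0.4757, -0.3627, 0.0691]
tool_rot: [179.9, -0.0, 55.3]
force: [0.1, -0.6, -5.6]
grip_width: 0.0098
[ 0.4757 -0.3627  0.0691] [ 1.7994e+02 -1.0000e-02  5.5330e+01] [ 0.1 -0.6 -5.6]
```

View pics/w5c.png

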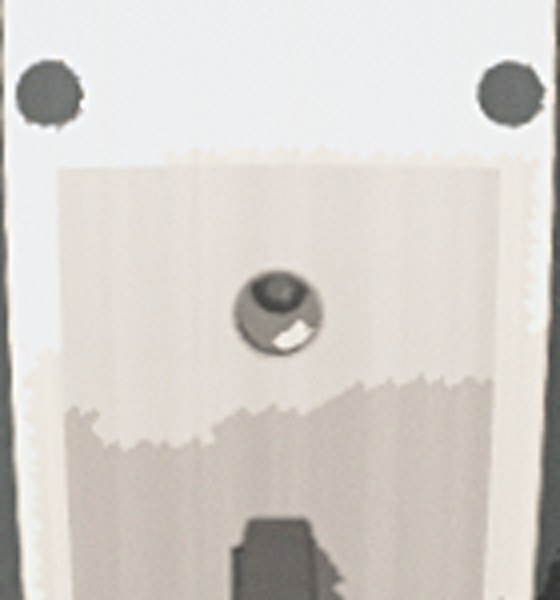

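```bash
python3 m4.py w5 190 60 278,312 281,291; python3 go.py .4739 -.3612 .065 55.3
```

```text
hole tool [-0.00021281 -0.05841315  0.00943612] pin tool [ 0.00028593 -0.05933585  0.03103802] pin world [ 0.42706039 -0.32868469  0.038     ] diff tool [ 0.00049874 -0.0009227   0.02160189]
pos [ 0.4756 -0.3626  0.069 ] rot [ 1.7995e+02 -1.0000e-02  5.5330e+01] F [-0.5  0.6 -5.8] w 0.0094 t 9.15 q [  6.  21.  35. 102. -14.  61. 101.]
tool delta [ 0.0001 -0.0022  0.004 ] rows 1 each [ 0.0001 -0.0022  0.004 ]
turn 0.03
```

```bash

python3 -m inch '{"dp":[[0.0004,-0.001,0.005],[0,0,0.005],[0,0,0.003],[0,0,0],[0,0,0]],"turn":[0,0,0,0,0]}'; python3 snap.py w6;  python3 crop.py w6 190 60 140 150 4 w6c
```

```text
time_s: 9.78
tool_pos: [0.4748, -0.3615, 0.0556]
tool_rot: [180.0, -0.0, 55.3]
force: [0.5, 0.4, -5.3]
grip_width: 0.0096
[ 0.4748 -0.3615  0.0556] [179.99  -0.    55.33] [ 0.5  0.4 -5.3]
```

View pics/w6c.png

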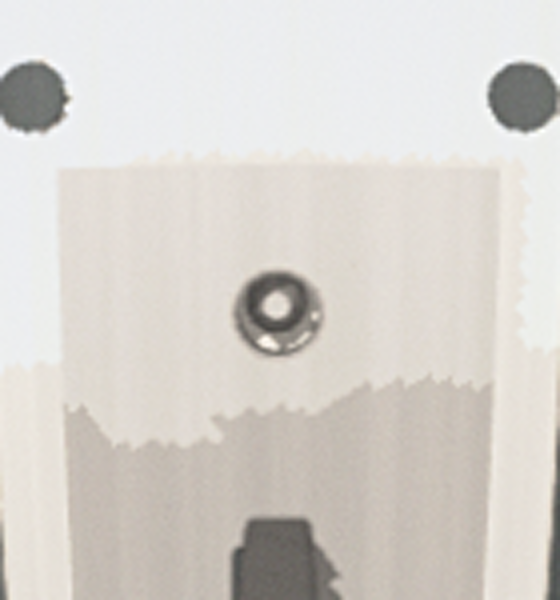

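```bash
python3 m4.py w6 190 60 278,312 276.5,303
```

```text
hole tool [-0.0002228  -0.05837666  0.00948806] pin tool [-0.00044514 -0.05880392  0.0176005 ] pin world [ 0.42619058 -0.32844358  0.038     ] diff tool [-0.00022234 -0.00042726  0.00811244]
```

```bash

python3 -m inch '{"dp":[[-0.0002,-0.0004,0.004],[0,0,0.004],[0,0,0.004],[0,0,0]],"turn":[0,0,0,0]}'; python3 -m inch '{"dp":[[0,0,0.004],[0,0,0.004],[0,0,0.001],[0,0,0],[0,0,0]],"turn":[0,0,0,0,0]}'
```

```text
time_s: 10.32
tool_pos: [0.4739, -0.3611, 0.043]
tool_rot: [-179.9, 0.0, 55.3]
force: [0.2, 0.6, -5.6]
grip_width: 0.0095
time_s: 10.95
tool_pos: [0.4744, -0.3614, 0.0347]
tool_rot: [180.0, -0.0, 55.3]
force: [0.5, -0.2, -6.3]
grip_width: 0.0095
```

```bash

python3 -m inch '{"dp":[[0,0,0.001],[0,0,0.001],[0,0,0],[0,0,0]],"turn":[0,0,0,0]}'; python3 snap.py w7;  python3 crop.py w7 190 60 140 150 4 w7c
```

```text
time_s: 11.45
tool_pos: [0.4746, -0.3615, 0.0336]
tool_rot: [180.0, -0.0, 55.3]
force: [-3.6, 2.0, 6.3]
grip_width: 0.0096
[ 0.4746 -0.3615  0.0336] [ 1.7996e+02 -4.0000e-02  5.5330e+01] [-3.6  2.   6.3]
```

View pics/w7c.png

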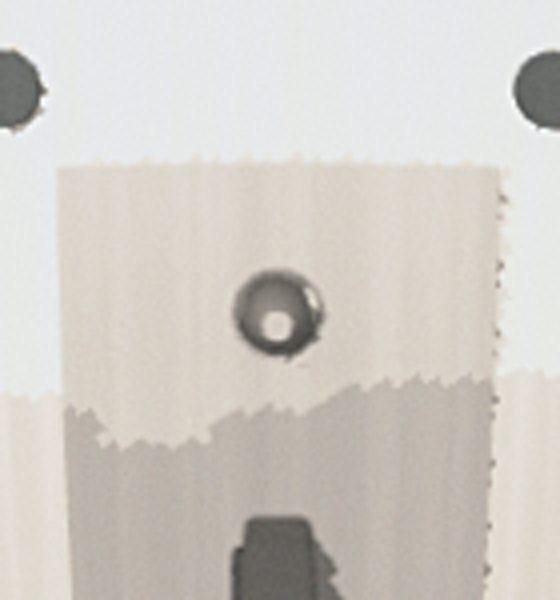

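```bash

python3 -m inch '{"dp":[[0,0,0],[0,0,0],[0,0,0],[0,0,0],[0,0,-0.03],[0,0,-0.05],[0,0,-0.05],[0,0,-0.04]],"turn":[0,0,0,0,0,0,0,0]}' -1;  python3 snap.py w8;python3 snap.py s8 scene; python3 crop.py s8 60 160 230 140 3.4 s8c
```

```text
time_s: 12.5
tool_pos: [0.4746, -0.3617, 0.2048]
tool_rot: [179.9, -0.0, 55.3]
force: [-0.3, -0.3, -0.0]
grip_width: 0.0813
[ 0.4746 -0.3617  0.2048] [ 1.7989e+02 -2.0000e-02  5.5320e+01] [-0.3 -0.3 -0. ]
[ 0.4766 -0.3635  0.2102] [ 1.7944e+02 -7.0000e-02  5.5320e+01] [ 2.  -2.4  3.5]
```

View pics/s8c.png

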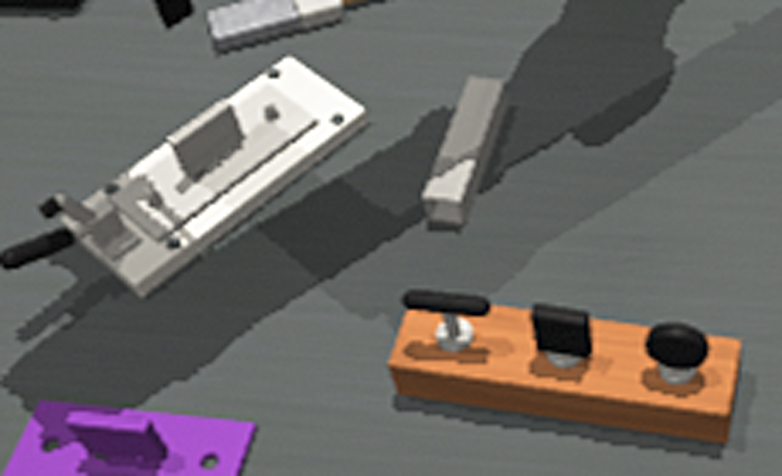

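View pics/w8.png

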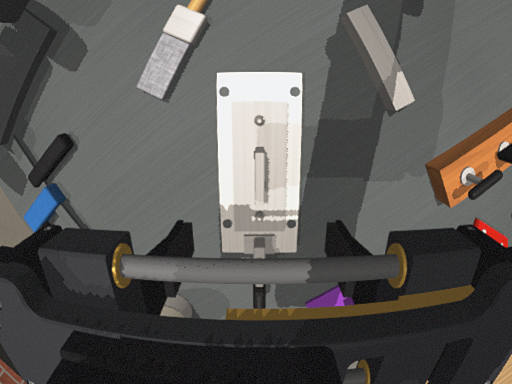

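```bash
cat > m6.py <<'E'
from h import *
t=cv2.imread('pics/top0.png');s=cv2.imread('pics/scene0.png')
ct=vision.get_calibration('top');cs=vision.get_calibration('scene')
def cr(off,k,u,v): return ((u+.5)/k-.5+off[0],(v+.5)/k-.5+off[1])
S=lambda u,v:cr((350,170),5,u,v);T=lambda u,v:cr((70,95),5,u,v)
# bezel corners: order upper(+upslope)/...
pairs={'bezel hi-x':((264,168),(291,255)) , }
# top: left=upslope(+y world), up=+x world ; scene: right=upslope(+y), up=-x
tp={'up+x':(264,168),'dn+x':(369,190),'dn-x':(353,322),'up-x':(246,303)}
sp={'up+x':(301,379),'dn+x':(177,401),'dn-x':(171,273),'up-x':(291,255)}
Q={}
for k in tp:
    Q[k],e=tri(ct,T(*tp[k]),cs,S(*sp[k]));print(k,Q[k].round(4),round(e,4))
c=sum(Q.values())/4;X=(Q['up+x']+Q['up-x']-Q['dn+x']-Q['dn-x'])/2;Y=(Q['up-x']+Q['dn-x']-Q['up+x']-Q['dn+x'])/2
print('ctr',c,'len x',np.linalg.norm(X),'len y',np.linalg.norm(Y))
n=np.cross(X,Y);n/=np.linalg.norm(n);print('n',n,'tilt',np.degrees(np.arccos(n[2])),'Xhoriz ang',np.degrees(np.arctan2(X[1],X[0])),'Yang',np.degrees(np.arctan2(Y[1],Y[0])))
# panel corners screws
tp=[(195,84),(453,145),(398,560),(128,523)];sp=[(407,429),(92,475),(88,116),(357,50)]
W=np.array([tri(ct,T(*a),cs,S(*b))[0] for a,b in zip(tp,sp)]);print(W.round(4))
X=(W[0]+W[3]-W[1]-W[2])/2;Y=(W[3]+W[2]-W[0]-W[1])/2;n=np.cross(X,Y);n/=np.linalg.norm(n);print('n',n,np.degrees(np.arccos(n[2])),np.degrees(np.arctan2(X[1],X[0])),np.degrees(np.arctan2(Y[1],Y[0])), np.degrees(np.arctan2(n[1],n[0])))
# slots
a=tri(ct,T(306,248),cs,S(237,326));print('slot',a)
# rack
hsv=cv2.cvtColor(t,cv2.COLOR_BGR2HSV);m=((hsv[...,0]>5)&(hsv[...,0]<18)&(hsv[...,1]>120)).astype(np.uint8);m[:,:220]=0;m[:105]=0;m[150:]=0;m[:,340:]=0
cc=max(cv2.findContours(cv2.morphologyEx(m,3,np.ones((9,9))),0,2)[0],key=cv2.contourArea);b=cv2.boxPoints(cv2.minAreaRect(cc));q=np.array([plane(ct,*p,.04) for p in b]);print(b,q.mean(0),[np.linalg.norm(q[i]-q[(i+1)%4]) for i in(0,1)],[np.degrees(np.arctan2(*(q[(i+1)%4]-q[i])[1::-1])) for i in (0,1)])
T2=lambda u,v:cr((230,100),3.6,u,v);S2=lambda u,v:cr((60,160),3.4,u,v)
for a,b in(((85,92),(678,372)),((190,102),(563,353)),((295,110),(454,336))): print('collar',plane(ct,*T2(*a),.042),plane(cs,*S2(*b),.042))
print('rect bow top',tri(ct,T2(193,72),cs,S2(561,312)))
E
python3 m6.py
```

```text
up+x [0.6052 0.3657 0.1111] 0.0017
dn+x [0.602  0.318  0.0827] 0.0016
dn-x [0.5307 0.3223 0.0863] 0.0004
up-x [0.5346 0.3716 0.1107] 0.0001
ctr [0.56813044 0.34438357 0.0977042 ] len x 0.05529010739314928 len y 0.0711728104829688
n [-0.0146793  -0.47709033  0.87873166] tilt 28.5102590819531 Xhoriz ang 85.75141014635298 Yang 175.89753422648332
[[0.6426 0.3975 0.1325]
 [0.6327 0.2798 0.0633]
 [0.4091 0.2982 0.0616]
 [0.4182 0.4167 0.1317]]
n [-0.04742528 -0.50446148  0.86213076] 30.443326518870663 85.36824772795296 175.19161317900284 -95.370688735981
slot (array([0.56715213, 0.34614403, 0.09620329]), np.float64(0.0007606906148917203))
[[237.27397 134.39726]
 [239.79454 110.45205]
 [326.83014 119.61369]
 [324.30957 143.5589 ]] [ 0.63799999 -0.0483107   0.04      ] [np.float64(0.06761448007790391), np.float64(0.24011266391308148)] [np.float64(-4.226287493626577), np.float64(-94.69751527720933)]
collar [0.64039908 0.03049841 0.042     ] [0.65178524 0.03013063 0.042     ]
collar [ 0.63467309 -0.04928685  0.042     ] [ 0.64311374 -0.05136217  0.042     ]
collar [ 0.63050379 -0.12901648  0.042     ] [ 0.63551412 -0.13033255  0.042     ]
rect bow top (array([ 0.64332912, -0.04821537,  0.09479938]), np.float64(0.00045405812973788604))
```

```bash
python3 go.py .641 -.065 .2 -4.7
```

```text
pos [ 0.4765 -0.3635  0.2078] rot [ 1.7948e+02 -6.0000e-02  5.5320e+01] F [ 1.1 -0.3  0.3] w 0.0851 t 12.6 q [ 3. 14. 37. 94. -9. 75. 97.]
tool delta [ 0.3391 -0.0346  0.0079] rows 6 each [ 0.0565 -0.0058  0.0013]
turn 60.02
```

```bash

python3 -m inch '{"dp":[[0.0565,-0.0058,0],[0.0565,-0.0058,0],[0.0565,-0.0058,0],[0.0565,-0.0058,0],[0.0565,-0.0058,0],[0.0565,-0.0058,0],[0,0,0.004],[0,0,0.004]],"turn":[0,0,0,0,0,0,10,10]}' -1; python3 -m inch '{"dp":[[0,0,0],[0,0,0],[0,0,0],[0,0,0],[0,0,0],[0,0,0],[0,0,0]],"turn":[10,10,10,10,0,0,0]}' -1; python3 snap.py w9;  python3 crop.py w9 150 80 220 160 3.6 w9c
```

```text
time_s: 13.6
tool_pos: [0.6384, -0.0616, 0.1931]
tool_rot: [-180.0, 0.1, 35.1]
force: [0.7, -0.8, -0.3]
grip_width: 0.087
time_s: 14.48
tool_pos: [0.6384, -0.0627, 0.1944]
tool_rot: [-180.0, 0.0, -4.6]
force: [0.1, -0.5, -0.0]
grip_width: 0.0869
[ 0.6384 -0.0627  0.1944] [-1.7999e+02  1.0000e-02 -4.5800e+00] [ 0.1 -0.5 -0. ]
```

View pics/w9.png

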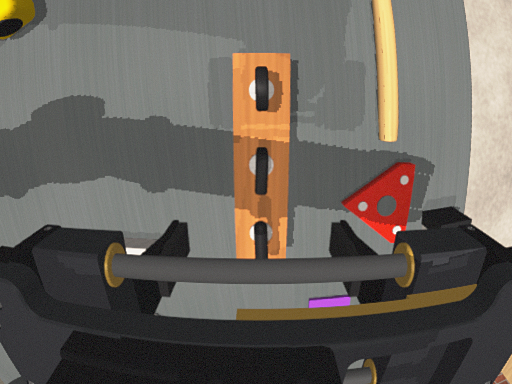

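View pics/w9c.png

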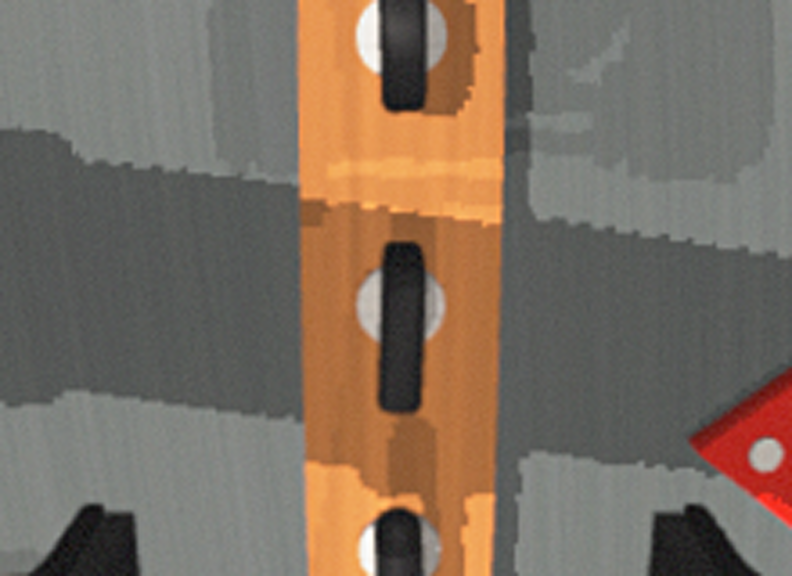

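```bash
python3 - <<'E'
from h import *
c=np.load('w9.npy',allow_pickle=True).item()
f=lambda u,v:(150+(u+.5)/3.6-.5,80+(v+.5)/3.6-.5)
print('collar',plane(c,*f(401,303),.044,1),plane(c,*f(401,37),.044,1),plane(c,*f(400,548),.044,1))
print('bow near top edge',plane(c,*f(404,244),.09,1),'far',plane(c,*f(400,411),.09,1))
print('rack edges',plane(c,*f(301,203),.04,1),plane(c,*f(501,220),.04,1), plane(c,*f(305,440),.04,1))
E
python3 go.py .64 -.0505 .056 -4.7
```

```text
collar [ 0.64157451 -0.04962232  0.044     ] [0.64767932 0.02874418 0.044     ] [ 0.63513967 -0.12920595  0.044     ]
bow near top edge [ 0.64397546 -0.02499678  0.09      ] far [ 0.63958121 -0.06872178  0.09      ]
rack edges [ 0.61430936 -0.01771658  0.04      ] [ 0.67319454 -0.02744095  0.04      ] [ 0.60816506 -0.09167581  0.04      ]
pos [ 0.6384 -0.0628  0.1945] rot [-179.99    0.     -4.6 ] F [-0.2  0.3  0.7] w 0.0872 t 14.525 q [-25.  20.  36.  88. -12.  76.   8.]
tool delta [ 0.0006 -0.0123  0.1385] rows 3 each [ 0.0002 -0.0041  0.0462]
turn 0.1
```

```bash

python3 -m inch '{"dp":[[0.0032,-0.0137,0.02],[0,0,0.04],[0,0,0.04],[0,0,0.03],[0,0,0.0085],[0,0,0],[0,0,0]],"turn":[0,0,0,0,0,0,0]}' -1; python3 snap.py w10; python3 crop.py w10 150 80 220 160 3.6 w10c
```

```text
time_s: 15.4
tool_pos: [0.6439, -0.0493, 0.0575]
tool_rot: [-180.0, -0.1, -4.7]
force: [1.1, 0.2, 0.3]
grip_width: 0.087
[ 0.6439 -0.0493  0.0575] [-1.7998e+02 -1.4000e-01 -4.6500e+00] [1.1 0.2 0.3]
```

View pics/w10c.png

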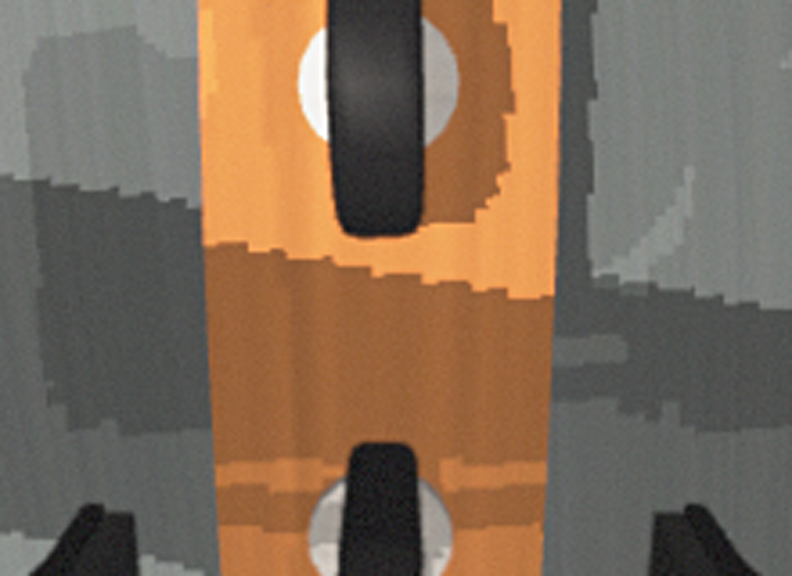

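```bash

python3 -m inch '{"dp":[[-0.0022,0,0],[0,0,0],[0,0,0],[0,0,0],[0,0,0],[0,0,0],[0,0,0],[0,0,0]],"turn":[0,0,0,0,0,0,0,0]}' 1 20;python3 -m inch '{"dp":[[0,0,0],[0,0,0],[0,0,0],[0,0,0]],"turn":[0,0,0,0]}' 1 20; python3 -m inch '{"dp":[[0,0,-0.006],[0,0,-0.006],[0,0,-0.006],[0,0,0],[0,0,0]],"turn":[0,0,0,0,0]}' 1 20; python3 go.py 0 0 0
```

```text
time_s: 16.45
tool_pos: [0.6406, -0.0492, 0.056]
tool_rot: [-180.0, -0.0, -4.7]
force: [0.3, 0.3, -0.2]
grip_width: 0.0153
time_s: 16.95
tool_pos: [0.6406, -0.0491, 0.0561]
tool_rot: [-180.0, -0.0, -4.7]
force: [1.3, 0.7, -1.3]
grip_width: 0.0121
time_s: 17.58
tool_pos: [0.6405, -0.0491, 0.074]
tool_rot: [-180.0, 0.0, -4.7]
force: [-0.1, -0.2, -1.4]
grip_width: 0.0115
pos [ 0.6405 -0.0491  0.074 ] rot [-179.99    0.     -4.67] F [-0.1 -0.2 -1.4] w 0.0115 t 17.575 q [-24.  26.  34.  95. -16.  64.   9.]
tool delta [-0.6424  0.0032  0.0741] rows 12 each [-0.0535  0.0003  0.0062]
```

```bash

python3 -m inch '{"dp":[[0,0.004,0],[0,0.004,0],[0,0.004,0],[0,0.004,0],[0,0,0]],"turn":[0,0,0,0,0]}'; python3 snap.py s11 scene; python3 crop.py s11 180 200 130 100 6 s11c
```

```text
time_s: 18.2
tool_pos: [0.6395, -0.0631, 0.0745]
tool_rot: [-179.8, 0.0, -4.6]
force: [-0.6, 4.8, 3.0]
grip_width: 0.0118
[ 0.6395 -0.0631  0.0745] [-179.82    0.     -4.62] [-0.6  4.8  3. ]
```

View pics/s11c.png

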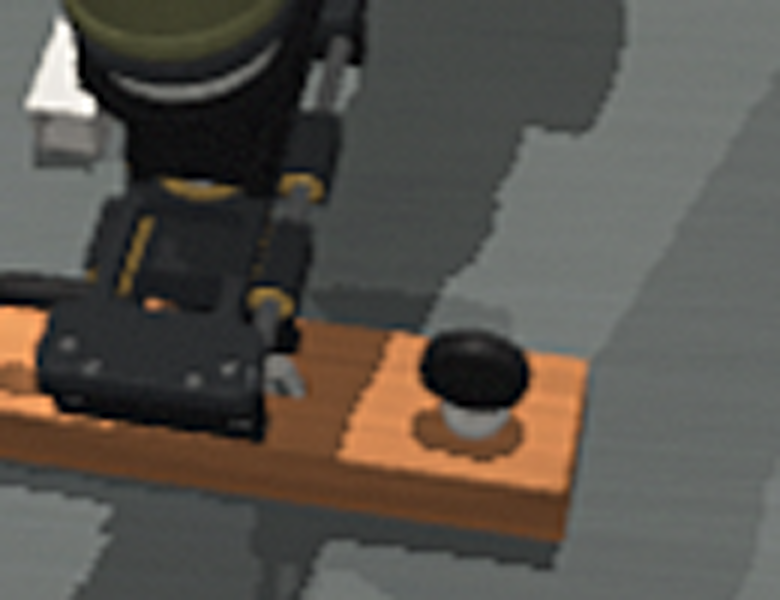

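```bash

python3 -m inch '{"dp":[[0,0.004,0],[0,0.004,0],[0,0.004,0],[0,0.004,0],[0,0,0],[0,0,0]],"turn":[0,0,0,0,0,0]}'; python3 snap.py s12 scene; python3 crop.py s12 180 200 130 100 6 s12c; python3 snap.py w12
```

```text
time_s: 19.0
tool_pos: [0.638, -0.0786, 0.0735]
tool_rot: [-179.8, 0.0, -4.6]
force: [-0.2, 4.8, -1.5]
grip_width: 0.0118
[ 0.638  -0.0786  0.0735] [-1.7984e+02  4.0000e-02 -4.5900e+00] [-0.2  4.8 -1.5]
[ 0.638  -0.0786  0.0735] [-1.7984e+02  4.0000e-02 -4.5900e+00] [-0.2  4.9 -1.4]
```

View pics/s12c.png

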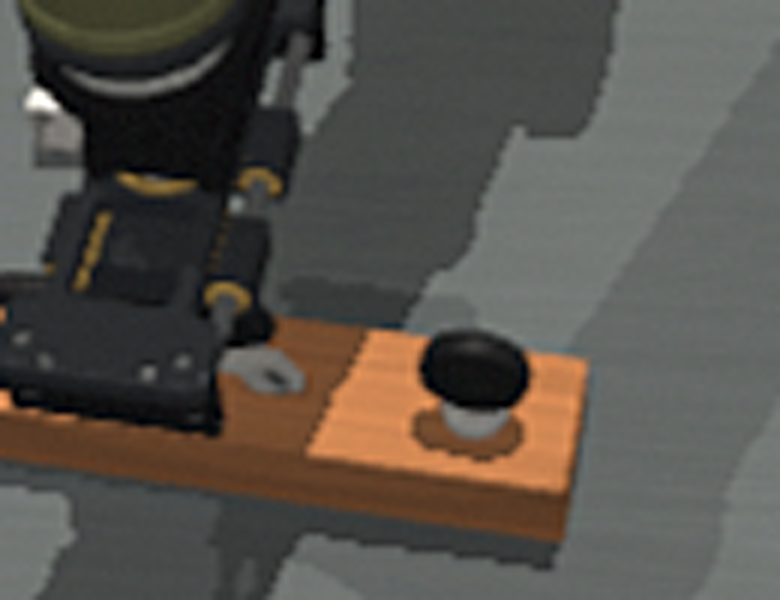

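View pics/w12.png

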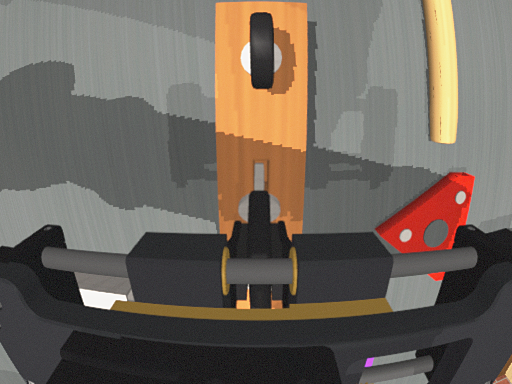

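```bash

python3 -m inch '{"dp":[[0,0.004,-0.007],[0,0.004,-0.007],[0,0.004,-0.007],[0,0,-0.03],[0,0,-0.05],[0,0,-0.05],[0,0,0],[0,0,0]],"turn":[0,0,0,0,0,0,0,0]}' 1 35; python3 snap.py s13 scene; python3 snap.py w13;python3 snap.py t13 top; python3 crop.py s13 150 150 200 150 4 s13c; python3 crop.py w13 190 120 140 120 5 w13c; python3 go.py .567 .23 .25 -4.7
```

```text
time_s: 20.1
tool_pos: [0.6365, -0.0941, 0.2247]
tool_rot: [180.0, 0.0, -4.7]
force: [-0.4, -0.6, -1.9]
grip_width: 0.0118
[ 0.6365 -0.0941  0.2247] [ 1.7997e+02  3.0000e-02 -4.7400e+00] [-0.4 -0.6 -1.9]
[ 0.6361 -0.0937  0.2238] [ 1.7997e+02  1.2000e-01 -4.7200e+00] [-0.  -0.2 -1.8]
[ 0.636  -0.0933  0.2233] [ 1.7998e+02  1.6000e-01 -4.7000e+00] [-1.   0.3 -1.5]
pos [ 0.6361 -0.0932  0.2233] rot [ 1.7998e+02  1.7000e-01 -4.6900e+00] F [-0.4 -0.2 -1.3] w 0.0117 t 20.25 q [-23.  20.  37.  85. -12.  79.  10.]
tool delta [-0.0953 -0.3164 -0.0266] rows 6 each [-0.0159 -0.0527 -0.0044]
turn 0.01
```

View pics/s13c.png

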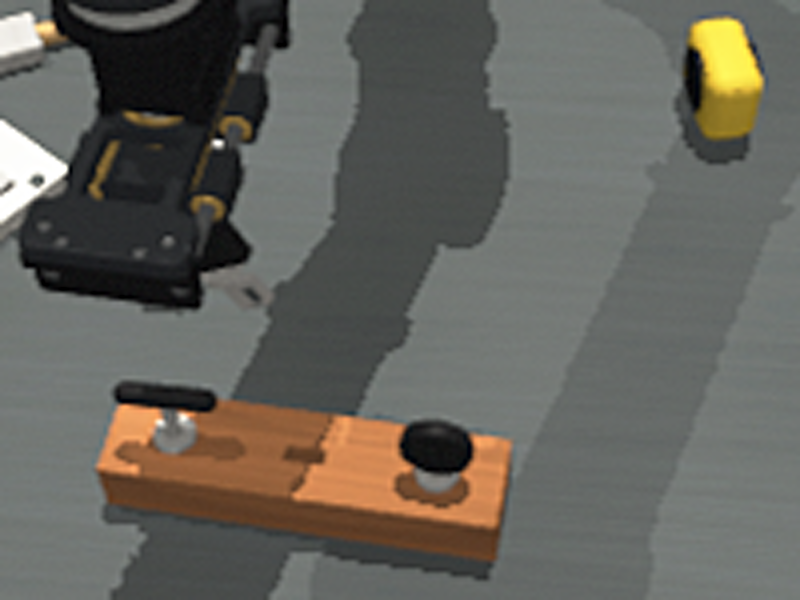

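View pics/w13c.png

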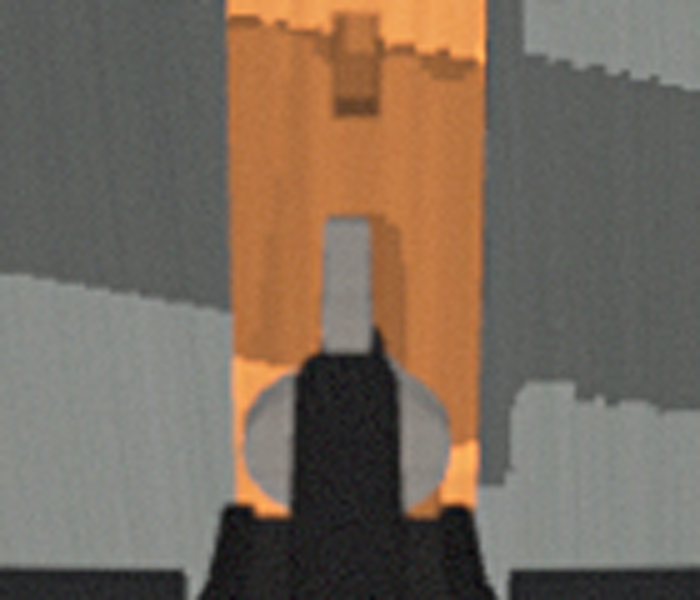

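```bash
cat > lean.py <<'E'
import sys
from h import *
from scipy.spatial.transform import Rotation as R
n=sys.argv[1];c=np.load(n+'.npy',allow_pickle=True).item();o=np.load(n+'_o.npy',allow_pickle=True).item()
M=R.from_euler('xyz',o['tool_rot'],degrees=True).as_matrix()
def onplane(u,v):
    p,d=ray(c,u,v,n[0]=='w');p=M.T@(p-o['tool_pos']);d=M.T@d;q=p-d*p[0]/d[0] if abs(d[0])>.2 else None
    return p,d,q
for a in sys.argv[2:]:
    u,v=map(float,a.split(','));p,d,q=onplane(u,v);print(a,'cam',p.round(4),'dir',(d/np.linalg.norm(d)).round(3),'plane x=0:',None if q is None else q.round(4))
E
python3 lean.py w13 $(python3 -c "print(f'{190+348.5/5-.5},{120+216.5/5-.5} {190+348.5/5-.5},{120+440.5/5-.5}')")
python3 lean.py s13 $(python3 -c "print(f'{150+270.5/4-.5},{150+285.5/4-.5} {150+255/4-.5},{150+316/4-.5}')")
python3 crop.py s13 190 205 40 40 15 s13d
```

```text
259.2,162.8 cam [ 1.000e-04 -7.840e-02 -1.622e-01] dir [0.   0.2  0.98] plane x=0: None
259.2,207.6 cam [ 1.000e-04 -7.840e-02 -1.622e-01] dir [0.    0.345 0.939] plane x=0: None
217.125,220.875 cam [ 0.4706 -0.2166 -0.623 ] dir [-0.576  0.218  0.788] plane x=0: [-0.     -0.0383  0.0214]
213.25,228.5 cam [ 0.4706 -0.2166 -0.623 ] dir [-0.558  0.225  0.799] plane x=0: [ 0.     -0.027   0.0505]
```

View pics/s13d.png

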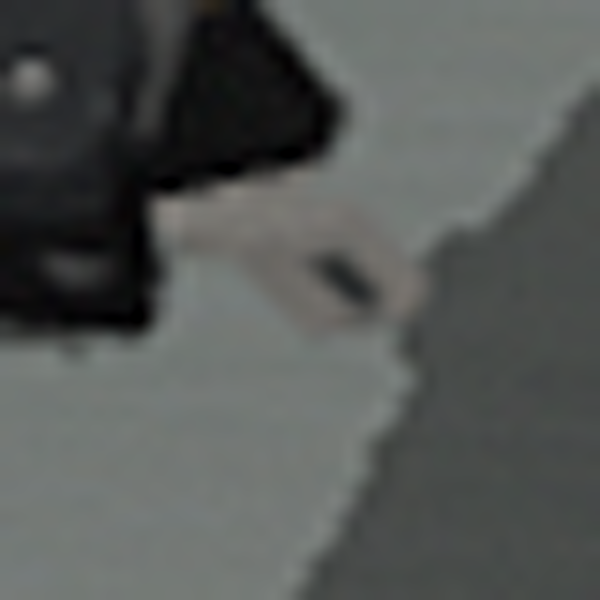

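```bash
python3 lean.py s13 $(python3 -c "print(f'{190+425.5/15-.5},{205+285.5/15-.5} {190+315.5/15-.5},{205+335/15-.5}')")
python3 - <<'E'
import numpy as np
# wrist: ray of upper tip corner from cam (-.0784,-.1622) dir (.2,.98), circle r=.06675 about (0,-.019)
for (p,d,r,nm,off) in((np.array([-.0784,-.1622]),np.array([.2,.98]),.06675,'tip corner',np.degrees(np.arctan2(10,66))),):
    g=np.array([0,-.019]);b=d@(p-g);a=d@d;cc=(p-g)@(p-g)-r*r;t=(-b+np.sqrt(b*b-a*cc))/a;q=p+d*t-g
    print(nm,q+g,'lean',np.degrees(np.arctan2(-q[0],q[1]))-off)
E
```

```text
217.86666666666667,223.53333333333333 cam [ 0.4706 -0.2166 -0.623 ] dir [-0.571  0.215  0.792] plane x=0: [ 0.     -0.039   0.0304]
210.53333333333333,226.83333333333334 cam [ 0.4706 -0.2166 -0.623 ] dir [-0.56   0.232  0.795] plane x=0: [ 0.     -0.0215  0.0457]
tip corner [-0.03797203  0.03589706] lean 26.05577012980214
```

```bash
python3 go.py .561 .275 .205 -4.7
```

```text
pos [ 0.6361 -0.0932  0.2233] rot [ 1.7998e+02  1.7000e-01 -4.6900e+00] F [-0.4 -0.2 -1.3] w 0.0117 t 20.25 q [-23.  20.  37.  85. -12.  79.  10.]
tool delta [-0.1048 -0.3608  0.0184] rows 7 each [-0.015  -0.0515  0.0026]
turn 0.01
```

```bash

python3 -m inch '{"dp":[[-0.015,-0.0515,0.0026],[-0.015,-0.0515,0.0026],[-0.015,-0.0515,0.0026],[-0.015,-0.0515,0.0026],[-0.015,-0.0515,0.0026],[-0.015,-0.0515,0.0026],[-0.015,-0.0515,0.0026],[0,0,0]],"turn":[0,0,0,0,0,0,0,0]}';python3 -m inch '{"dp":[[0,0,0],[0,0,0],[0,0,0],[0,0,0]],"turn":[0,0,0,0]}'; python3 snap.py w14; python3 crop.py w14 180 90 160 130 5 w14c
```

```text
time_s: 21.25
tool_pos: [0.5581, 0.2816, 0.2045]
tool_rot: [-180.0, 0.2, -4.1]
force: [0.2, -0.3, -1.8]
grip_width: 0.0118
time_s: 21.75
tool_pos: [0.562, 0.274, 0.207]
tool_rot: [-180.0, -0.0, -4.7]
force: [0.2, 0.1, -1.6]
grip_width: 0.0118
[0.562 0.274 0.207] [-1.7999e+02 -1.0000e-02 -4.7500e+00] [ 0.2  0.1 -1.6]
```

View pics/w14c.png

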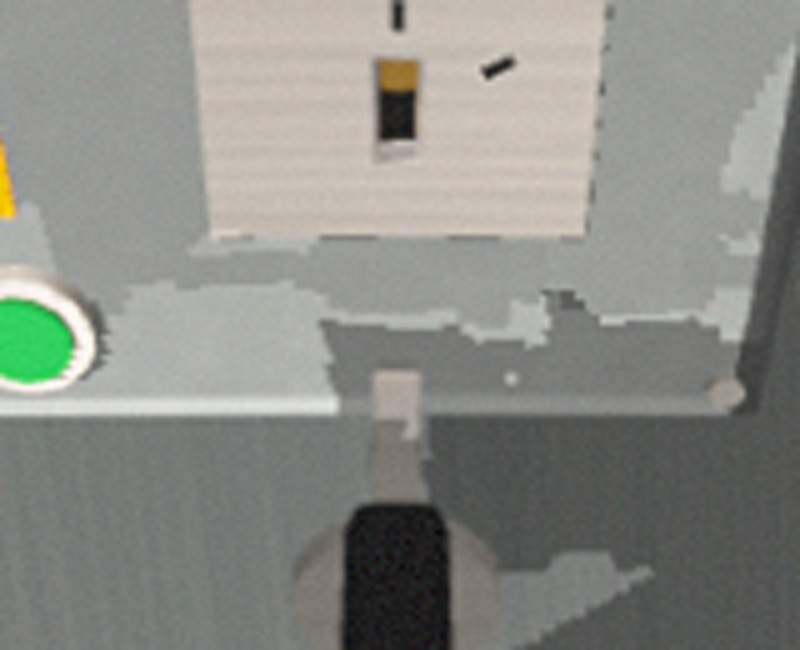

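View pics/w14.png

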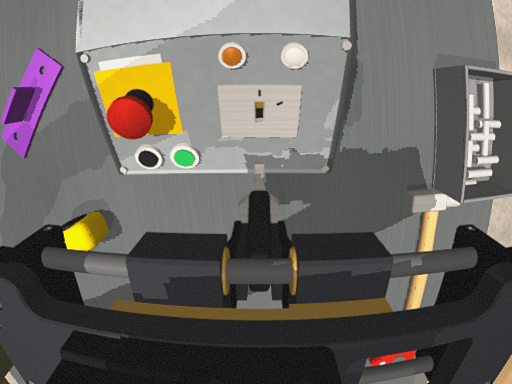

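```bash
python3 - <<'E'
import cv2,numpy as np
w=cv2.imread('pics/w14.png')[95:130,245:285];t=cv2.imread('pics/top0.png')[132:157,115:150];s=cv2.imread('pics/scene0.png')[222:247,380:415]
r=lambda a:cv2.resize(a,(400,int(400*a.shape[0]/a.shape[1])),interpolation=cv2.INTER_NEAREST)
a,b,c=map(r,(w,t,s));H=300
print(a.shape,b.shape)
out=np.zeros((600,800,3),np.uint8);out[:350,:400]=a[:350];out[:b.shape[0],400:]=b[:286];out[300:300+c.shape[0],400:]=c
cv2.imwrite('pics/z.png',out)
E
```

```text
(350, 400, 3) (285, 400, 3)
```

View pics/z.png

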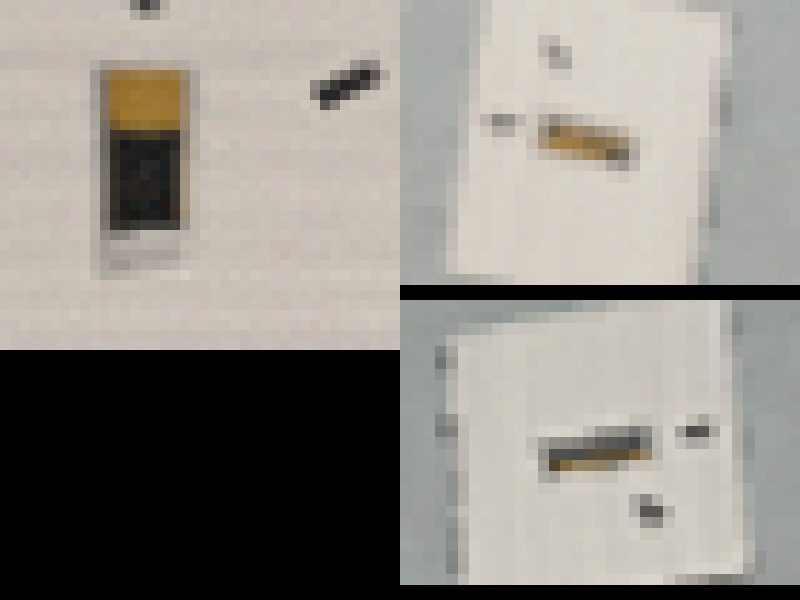

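```bash
python3 - <<'E'
from h import *
c=np.load('w14.npy',allow_pickle=True).item();ct=vision.get_calibration('top');cs=vision.get_calibration('scene')
up=(245+14.7-.5,95+6.5-.5);dn=(245+14.2-.5,95+26.7-.5)
for z in(.094,.097,.1): print(z,plane(c,*up,z+.0054,1),plane(c,*dn,z-.0054,1))
r=lambda x0,y0,s,u,v:(x0+u/s-.5,y0+v/s-.5)
s=400/35
tu,td=r(115,132,s,540-400,133),r(115,132,s,634-400,155)
su,sd=r(380,222,s,651-400,442-300),r(380,222,s,541-400,460-300)
for a,b,d in((up,tu,su),(dn,td,sd)):
  print('wt',tri(c,a,ct,b,1,0),'ws',tri(c,a,cs,d,1,0),'ts',tri(ct,b,cs,d))
# bezel corners wrist (crop5 180,90): lower left 211,236 ; lower right 586,236
g=lambda u,v:(180+(u+.5)/5-.5,90+(v+.5)/5-.5)
for z in (.083,.086): print(plane(c,*g(211,236),z,1),plane(c,*g(586,236),z,1),np.linalg.norm(plane(c,*g(211,236),z,1)-plane(c,*g(586,236),z,1)))
E
```

```text
0.094 [0.56874352 0.35375848 0.0994    ] [0.56672664 0.33484073 0.0886    ]
0.097 [0.56874184 0.35373972 0.1024    ] [0.56674659 0.33502495 0.0916    ]
0.1 [0.56874017 0.35372096 0.1054    ] [0.56676654 0.33520916 0.0946    ]
wt (array([0.56820926, 0.35415182, 0.10562205]), np.float64(0.0013690394292573901)) ws (array([0.56879539, 0.35384897, 0.10288976]), np.float64(0.00024907183796336234)) ts (array([0.56831862, 0.3548513 , 0.10228315]), np.float64(0.001264946842666346))
wt (array([0.56616725, 0.33562393, 0.09452405]), np.float64(0.0014615054263102296)) ws (array([0.56676626, 0.33506386, 0.09164917]), np.float64(8.142235867623065e-05)) ts (array([0.56621954, 0.33613627, 0.09100463]), np.float64(0.0015676275834976175))
[0.52983814 0.3225893  0.083     ] [0.60226633 0.3166751  0.083     ] 0.0726692536136211
[0.53024436 0.32289832 0.086     ] [0.60191338 0.31704611 0.086     ] 0.07190755641284263
```

```bash
python3 go.py .5653 .3106 .146 -4.7
```

```text
pos [0.562  0.2742 0.207 ] rot [-1.7999e+02 -1.0000e-02 -4.7300e+00] F [-0.3  0.3 -1.2] w 0.0118 t 21.8 q [-50.  17.  27.  89.  -8.  76. -27.]
tool delta [ 0.0003 -0.0365  0.061 ] rows 2 each [ 0.0002 -0.0183  0.0305]
turn -0.03
```

```bash

python3 -m inch '{"dp":[[0.0003,-0.012,0],[0,-0.012,0.02],[0,-0.0125,0.02],[0,0,0.021],[0,0,0],[0,0,0],[0,0,0]],"turn":[0,0,0,0,0,0,0]}' 1 35; python3 snap.py w15; python3 crop.py w15 190 100 130 120 5 w15c; python3 snap.py s15 scene;python3 crop.py s15 330 170 120 100 6 s15c
```

```text
time_s: 22.68
tool_pos: [0.5656, 0.3114, 0.1468]
tool_rot: [-179.9, -0.1, -4.7]
force: [0.3, 0.2, -1.5]
grip_width: 0.0115
[0.5656 0.3114 0.1468] [-1.7994e+02 -8.0000e-02 -4.6800e+00] [ 0.3  0.2 -1.5]
[0.5655 0.3113 0.1468] [-1.7994e+02 -8.0000e-02 -4.6800e+00] [ 0.8  0.1 -2. ]
```

View pics/w15c.png

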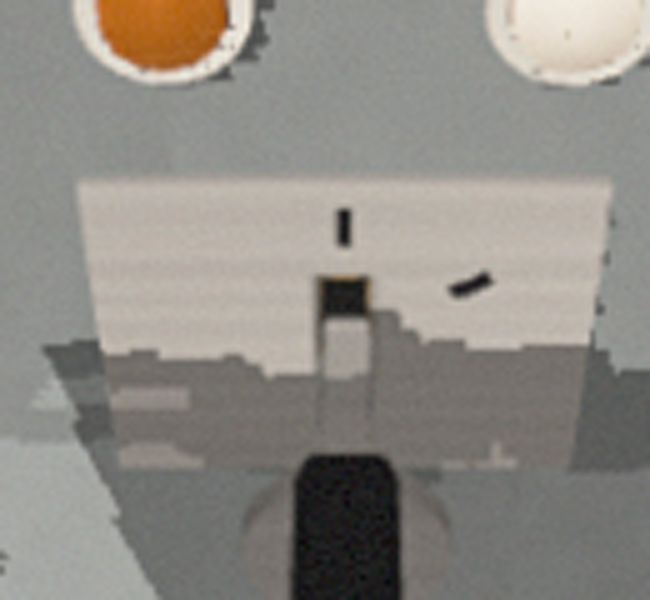

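View pics/s15c.png

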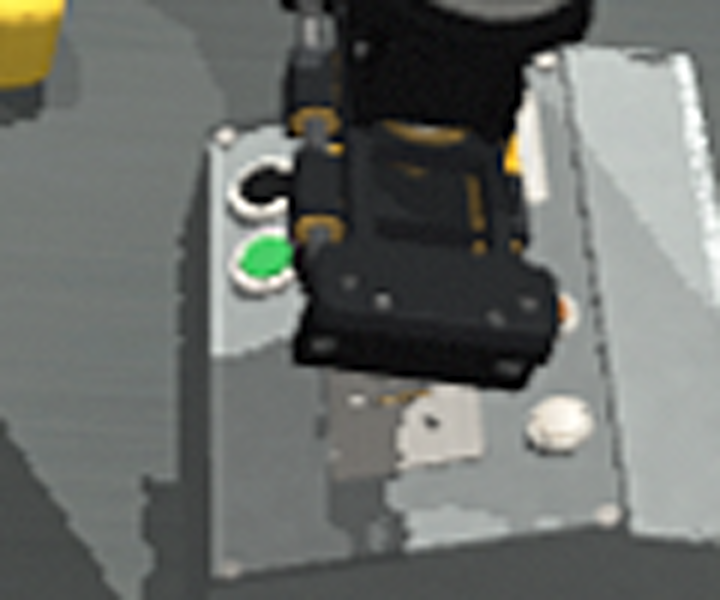

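```bash

python3 -m inch '{"dp":[[-0.0003,0.001,0],[0,-0.0025,0.0043],[0,-0.0025,0.0043],[0,-0.0015,0.0026],[0,0,0],[0,0,0]],"turn":[0,0,0,0,0,0]}' 1 35; python3 snap.py w16; python3 crop.py w16 190 100 130 120 5 w16c
```

```text
time_s: 23.52
tool_pos: [0.5651, 0.3166, 0.1345]
tool_rot: [180.0, 0.0, -4.7]
force: [-0.2, 0.0, -1.5]
grip_width: 0.0114
[0.5651 0.3166 0.1345] [ 1.7999e+02  1.0000e-02 -4.6700e+00] [-0.2  0.  -1.5]
```

View pics/w16c.png

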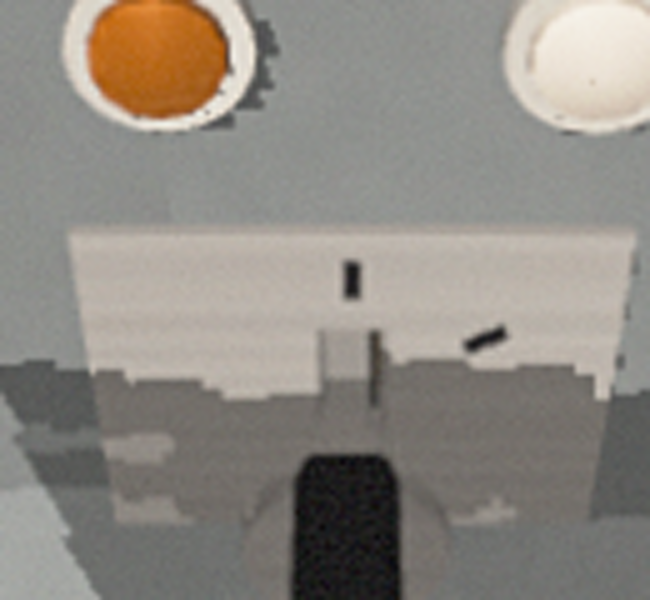

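```bash

python3 -m inch '{"dp":[[0.0006,0.001,0],[0,0,0],[0,-0.001,0.0017],[0,-0.001,0.0017],[0,0,0],[0,0,0]],"turn":[0,0,0,0,0,0]}' 1 35; python3 snap.py w17; python3 crop.py w17 190 100 130 120 5 w17c
```

```text
time_s: 24.32
tool_pos: [0.5658, 0.3177, 0.1313]
tool_rot: [180.0, -0.0, -4.7]
force: [0.3, -0.2, -1.4]
grip_width: 0.0119
[0.5658 0.3177 0.1313] [180.    -0.    -4.66] [ 0.3 -0.2 -1.4]
```

View pics/w17c.png

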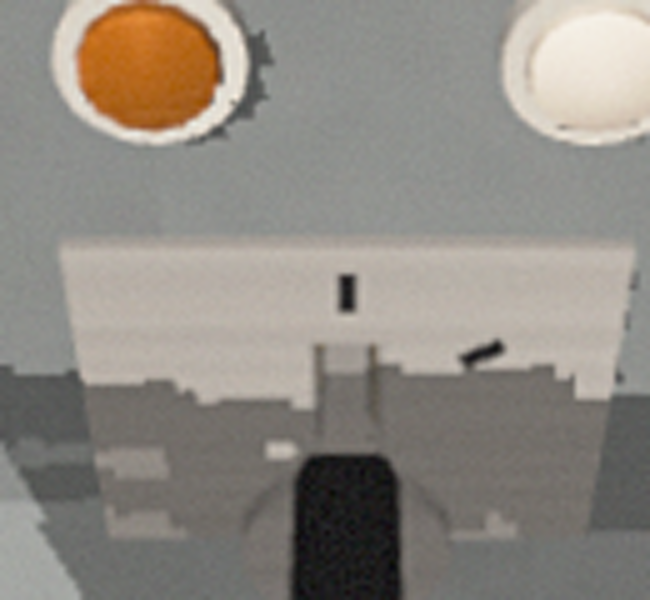

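```bash

python3 -m inch '{"dp":[[0,-0.0010,0.0024],[0,-0.0010,0.0024],[0,-0.0010,0.0024],[0,-0.0010,0.0024],[0,0,0],[0,0,0]],"turn":[0,0,0,0,0,0]}' 1 35; python3 snap.py w18; python3 crop.py w18 190 100 130 120 5 w18c
```

```text
time_s: 25.12
tool_pos: [0.5661, 0.3218, 0.1217]
tool_rot: [-180.0, 0.0, -4.7]
force: [-0.2, 0.4, -1.2]
grip_width: 0.0115
[0.5661 0.3218 0.1217] [-179.99    0.     -4.66] [-0.2  0.4 -1.2]
```

View pics/w18c.png

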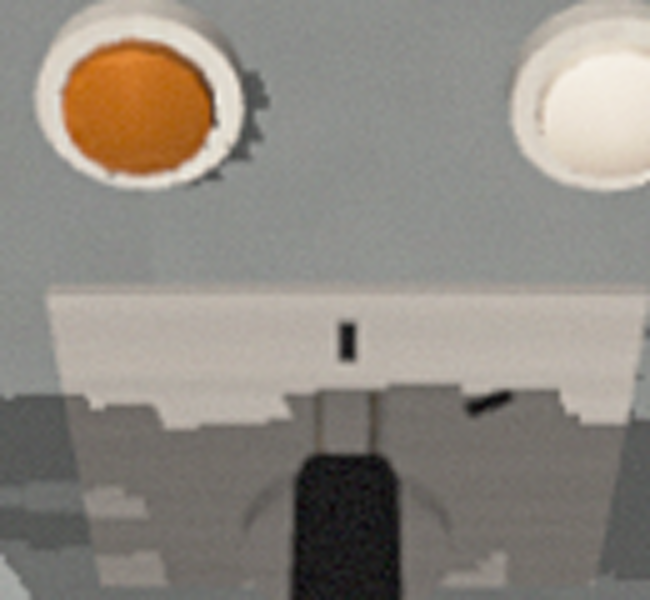

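```bash

python3 -m inch '{"dp":[[0,-0.0009,0.0020],[0,-0.0009,0.0020],[0,-0.0009,0.0020],[0,-0.0009,0.0020],[0,0,0]],"turn":[0,0,0,0,0]}' 1 45;python3 -m inch '{"dp":[[0,-0.0009,0.0019],[0,-0.0009,0.0019],[0,0,0]],"turn":[0,0,0]}' 1 45; python3 go.py 0 0 0
```

```text
time_s: 25.8
tool_pos: [0.5666, 0.3255, 0.1143]
tool_rot: [-180.0, -0.0, -4.7]
force: [-1.2, 0.7, 4.3]
grip_width: 0.0118
time_s: 26.18
tool_pos: [0.5668, 0.3274, 0.1106]
tool_rot: [-179.9, -0.0, -4.7]
force: [-1.4, -0.7, 5.0]
grip_width: 0.0117
pos [0.5668 0.3274 0.1106] rot [-1.7994e+02 -4.0000e-02 -4.6600e+00] F [-1.4 -0.7  5. ] w 0.0117 t 26.175 q [-51.  24.  24.  91. -11.  67. -29.]
tool delta [-0.5384  0.3725  0.1098] rows 12 each [-0.0449  0.031   0.0092]
```

```bash

python3 -m inch '{"dp":[[0,-0.0006,0.001],[0,-0.0006,0.001],[0,0,0]],"turn":[0,0,0]}' 1 45; python3 -m inch '{"dp":[[0,-0.0006,0.001],[0,0,0]],"turn":[0,0]}' 1 45; python3 snap.py w19; python3 crop.py w19 190 100 130 120 5 w19c; python3 snap.py s19 scene;python3 crop.py s19 330 170 120 100 6 s19c
```

```text
time_s: 26.55
tool_pos: [0.567, 0.3276, 0.1101]
tool_rot: [-180.0, -0.0, -4.7]
force: [-3.4, -4.0, 12.7]
grip_width: 0.0117
time_s: 26.8
tool_pos: [0.567, 0.3276, 0.1101]
tool_rot: [180.0, 0.0, -4.7]
force: [-6.5, -4.5, 17.0]
grip_width: 0.0119
[0.567  0.3276 0.1101] [180.     0.    -4.71] [-6.5 -4.5 17. ]
[0.567  0.3276 0.1101] [180.     0.    -4.71] [-6.7 -5.  17.9]
```

View pics/w19c.png

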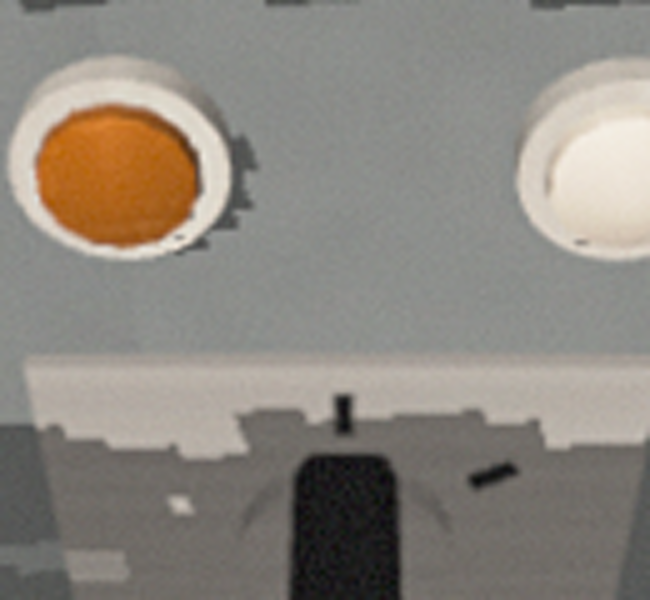

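View pics/s19c.png

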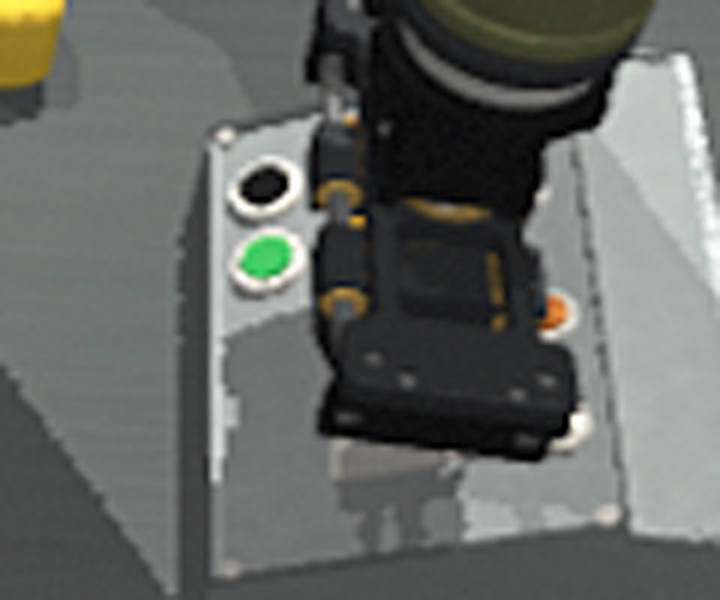

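```bash

python3 -m inch '{"dp":[[0,0,0],[0,0,0],[0,0,0],[0,0,0]],"turn":[5,5,5,0]}' 1 40; python3 snap.py w20; python3 crop.py w20 190 100 130 120 5 w20c
```

```text
time_s: 27.4
tool_pos: [0.5638, 0.3273, 0.1096]
tool_rot: [179.8, 0.3, -19.6]
force: [-12.4, -6.9, 21.5]
grip_width: 0.0122
[0.5638 0.3273 0.1096] [179.77   0.33 -19.64] [-12.4  -6.9  21.5]
```

View pics/w20c.png

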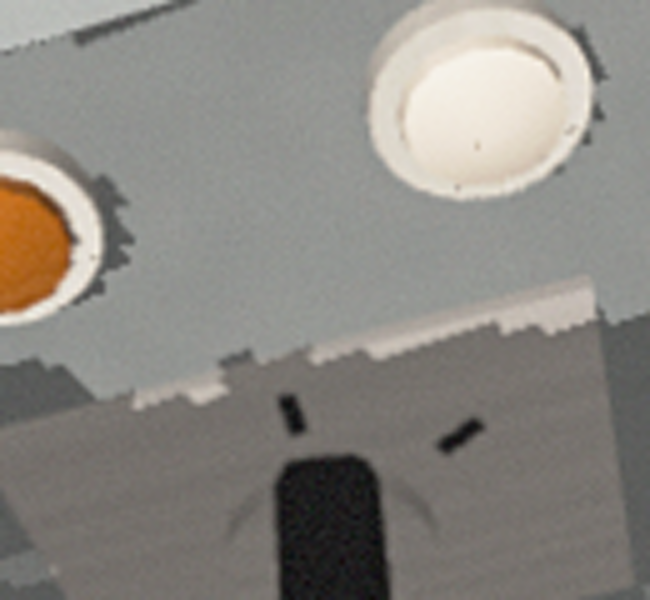

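```bash

python3 -m inch '{"dp":[[0,0,0],[0,0,0],[0,0,0],[0,0,0]],"turn":[5,5,5,0]}' 1 22; python3 snap.py w21; python3 crop.py w21 190 100 130 120 5 w21c
```

```text
time_s: 27.95
tool_pos: [0.5636, 0.3274, 0.1084]
tool_rot: [179.7, 0.3, -34.6]
force: [-11.3, -5.6, 16.5]
grip_width: 0.0166
[0.5636 0.3274 0.1084] [179.66   0.26 -34.63] [-11.3  -5.6  16.5]
```

View pics/w21c.png

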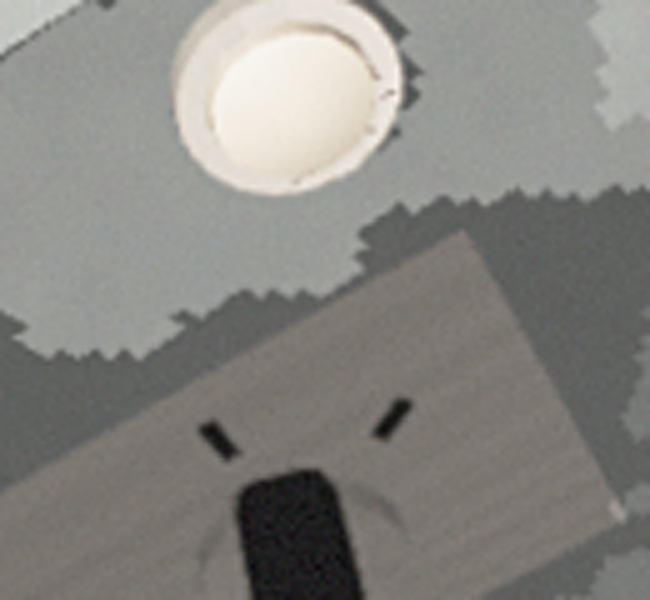

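```bash

python3 -m inch '{"dp":[[0,0,0],[0,0,0],[0,0,0],[0,0,0]],"turn":[5,5,5,0]}' 1 25; python3 snap.py w22; python3 crop.py w22 190 100 130 120 5 w22c
```

```text
time_s: 28.5
tool_pos: [0.5628, 0.3279, 0.1082]
tool_rot: [179.5, 0.2, -49.6]
force: [-11.7, -4.8, 16.7]
grip_width: 0.0191
[0.5628 0.3279 0.1082] [179.54   0.23 -49.55] [-11.7  -4.8  16.7]
```

View pics/w22c.png

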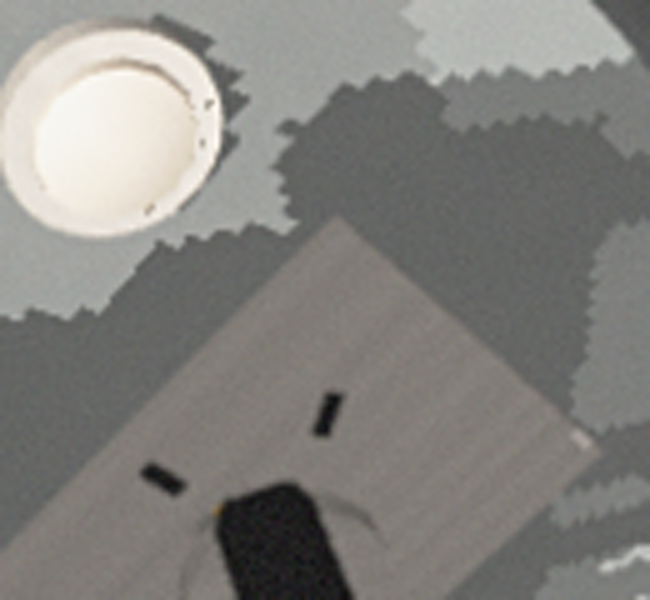

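```bash

python3 -m inch '{"dp":[[0,0,0],[0,0,0],[0,0,0],[0,0,0]],"turn":[5,5,5,0]}' 1 28; python3 snap.py w23; python3 crop.py w23 190 100 130 120 5 w23c
```

```text
time_s: 29.05
tool_pos: [0.5628, 0.3285, 0.1086]
tool_rot: [179.5, 0.2, -64.5]
force: [-11.9, -5.1, 18.2]
grip_width: 0.0228
[0.5628 0.3285 0.1086] [ 1.7954e+02  1.7000e-01 -6.4530e+01] [-11.9  -5.1  18.2]
```

View pics/w23c.png

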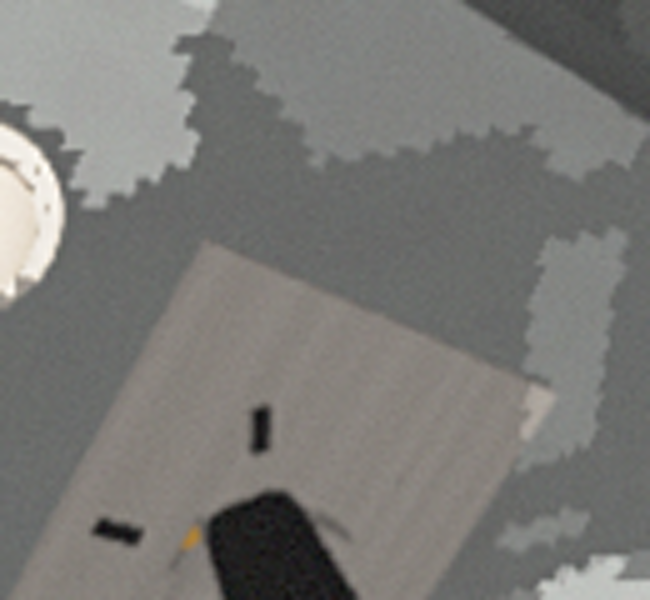

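```bash

python3 -m inch '{"dp":[[0,0,0],[0,0,0],[0,0,0],[0,0,0]],"turn":[5,5,5,0]}' 1 30; python3 snap.py w24; python3 crop.py w24 190 100 130 120 5 w24c; python3 snap.py t24 top; python3 crop.py t24 70 95 110 120 5 t24c
```

```text
time_s: 29.6
tool_pos: [0.5642, 0.3299, 0.1094]
tool_rot: [179.7, 0.2, -79.5]
force: [-9.9, -3.2, 19.0]
grip_width: 0.0249
[0.5642 0.3299 0.1094] [ 1.7973e+02  1.7000e-01 -7.9510e+01] [-9.9 -3.2 19. ]
[0.5642 0.33   0.1094] [ 1.7973e+02  1.7000e-01 -7.9480e+01] [-10.4  -3.6  18.6]
```

View pics/w24c.png

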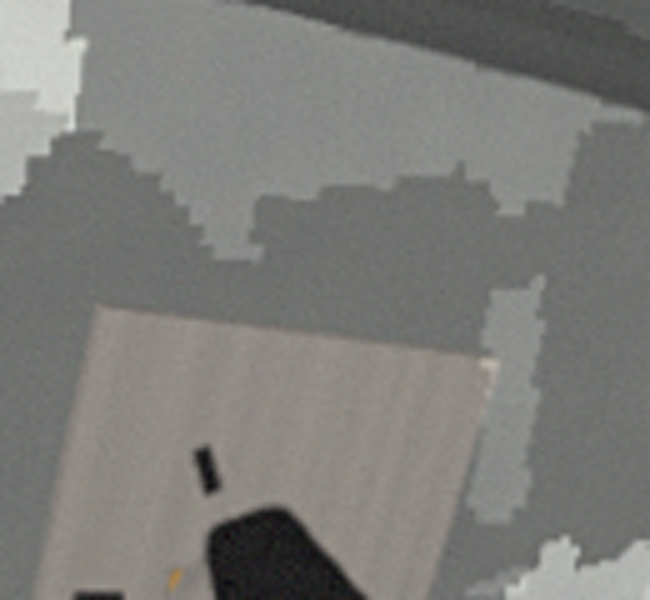

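```bash
python3 -c "
from h import *
for n in ('w20','w21','w22','w23','w24'):
  o=np.load(n+'_o.npy',allow_pickle=True).item();print(n,o['wrist_torque'].round(3),o['grip_width'])"
python3 -m inch '{"dp":[[0,0,0],[0,0,0],[0,0,0]],"turn":[5,5,0]}' 1 30; python3 snap.py w25; python3 crop.py w25 190 130 130 120 5 w25c;python3 -c "
from h import *
for n in ('w25',):
  o=np.load(n+'_o.npy',allow_pickle=True).item();print(n,o['wrist_torque'].round(3),o['grip_width'])"
```

```text
w20 [-1.288  3.47   0.56 ] 0.012180204989319219
w21 [-1.086  3.024  0.543] 0.016635947279393007
w22 [-0.771  3.561  0.907] 0.01909096255690789
w23 [-0.361  3.813  1.083] 0.022786027771300676
w24 [0.24  3.046 0.971] 0.024895695932870162
time_s: 30.08
tool_pos: [0.5641, 0.3301, 0.1094]
tool_rot: [179.7, 0.1, -89.4]
force: [-9.5, -3.1, 18.3]
grip_width: 0.0267
[0.5641 0.3301 0.1094] [ 1.797e+02  1.100e-01 -8.942e+01] [-9.5 -3.1 18.3]
w25 [0.327 3.086 1.562] 0.02667297301192355
```

View pics/w25c.png

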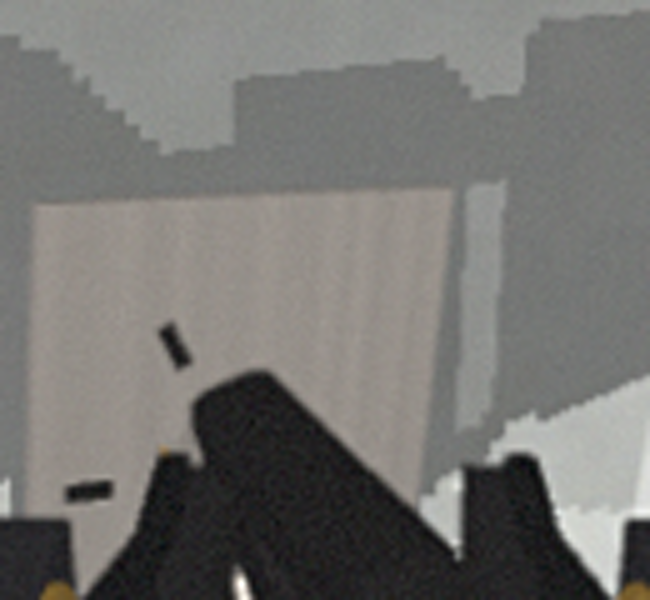

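```bash

python3 -m inch '{"dp":[[0.001,0.001,-0.0015],[0.0005,0.001,-0.0015],[0,0,0]],"turn":[0,0,0]}' 1 30; python3 -m inch '{"dp":[[0,0,0],[0,0,0],[0,0,0]],"turn":[0,0,0]}' 0.2 20; python3 snap.py w26;python3 crop.py w26 190 130 130 120 5 w26c
```

```text
time_s: 30.5
tool_pos: [0.5637, 0.3299, 0.1098]
tool_rot: [180.0, 0.2, -89.5]
force: [-0.3, 5.7, 2.3]
grip_width: 0.027
time_s: 30.88
tool_pos: [0.5647, 0.327, 0.1099]
tool_rot: [180.0, -0.0, -89.7]
force: [-2.5, 4.4, 3.5]
grip_width: 0.0346
[0.5647 0.327  0.1099] [ 1.7999e+02 -2.0000e-02 -8.9730e+01] [-2.5  4.4  3.5]
```

View pics/w26c.png

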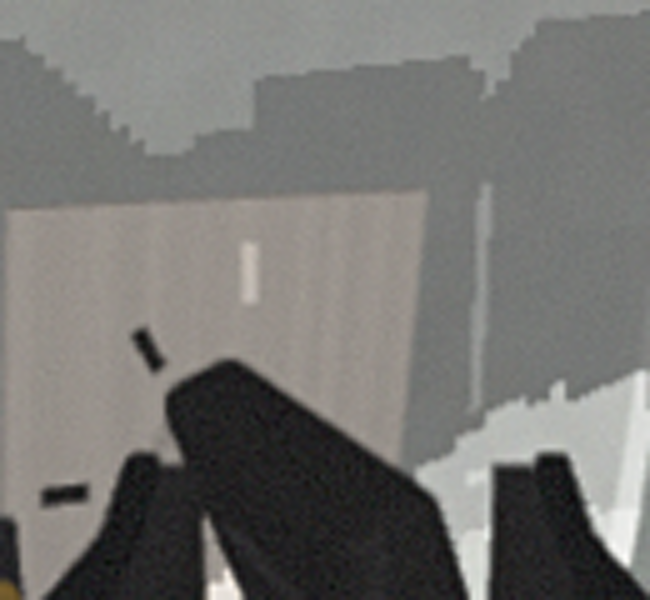

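```bash

python3 -m inch '{"dp":[[0,0,-0.005],[0,0,-0.006],[0.003,0,-0.006],[0.005,0,-0.008],[0.006,0,-0.01]],"turn":[0,0,0,0,0]}' 0.1; python3 snap.py w27
```

```text
time_s: 31.55
tool_pos: [0.5649, 0.3125, 0.1455]
tool_rot: [-180.0, -0.0, -89.7]
force: [0.1, -0.4, 0.3]
grip_width: 0.0393
[0.5649 0.3125 0.1455] [-1.7999e+02 -2.0000e-02 -8.9690e+01] [ 0.1 -0.4  0.3]
```

View pics/w27.png

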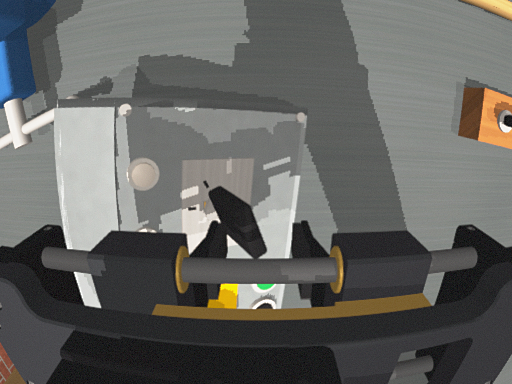

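Key free of the fingers and pointing at the on tick (205,185). I retreat clear and look.

```bash

python3 -m inch '{"dp":[[0.01,0,-0.04],[0.02,0,-0.05],[0.04,0,-0.03],[0.055,0,0],[0.055,0,0],[0.055,0,0],[0,0,0],[0,0,0]],"turn":[0,0,0,0,0,0,0,0]}' -1; python3 snap.py t28 top; python3 snap.py s28 scene; python3 crop.py t28 70 95 110 120 5 t28c; python3 crop.py s28 340 160 130 120 5 s28c; python3 snap.py w28
```

```text
time_s: 32.6
tool_pos: [0.5661, 0.0788, 0.2652]
tool_rot: [-180.0, 0.1, -89.7]
force: [-0.1, 0.9, -1.0]
grip_width: 0.0867
[0.5661 0.0788 0.2652] [-1.7998e+02  8.0000e-02 -8.9670e+01] [-0.1  0.9 -1. ]
[0.5661 0.0798 0.265 ] [-1.7999e+02  6.0000e-02 -8.9570e+01] [-0.5  0.3 -0.8]
[0.566  0.0802 0.2648] [ 1.7999e+02  3.0000e-02 -8.9510e+01] [ 0.4 -0.2  0.8]
```

View pics/t28c.png

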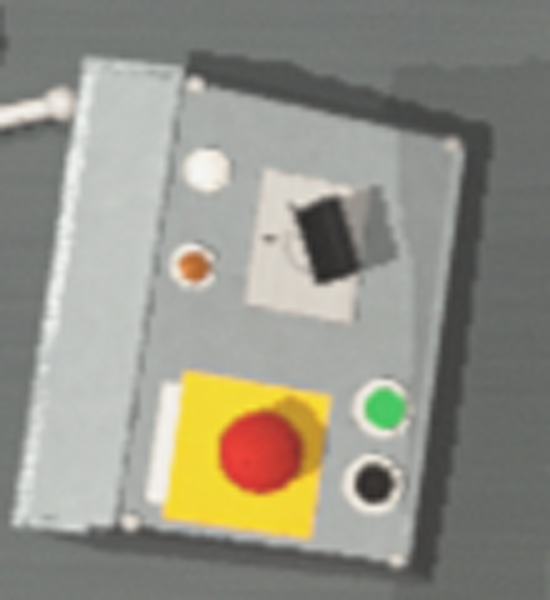

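View pics/s28c.png

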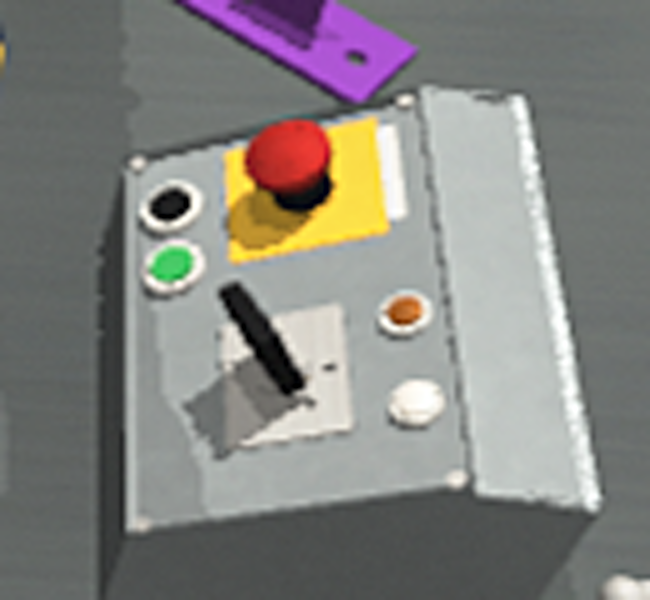

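View pics/w28.png

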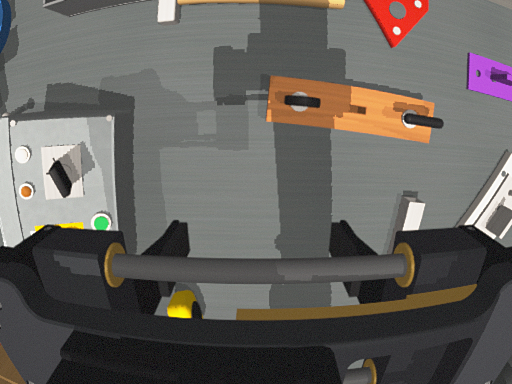

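```bash
python3 - <<'E'
import cv2,numpy as np
t=cv2.imread('pics/t28.png')[125:160,115:155];s=cv2.imread('pics/scene0.png');s=cv2.imread('pics/s28.png')[212:247,378:418]
r=lambda a:cv2.resize(a,(400,350),interpolation=cv2.INTER_CUBIC)
cv2.imwrite('pics/z2.png',np.hstack([cv2.convertScaleAbs(r(t),alpha=1.5,beta=20),cv2.convertScaleAbs(r(s),alpha=1.5,beta=20)]))
E
```

```text
(no output)
```

View pics/z2.png

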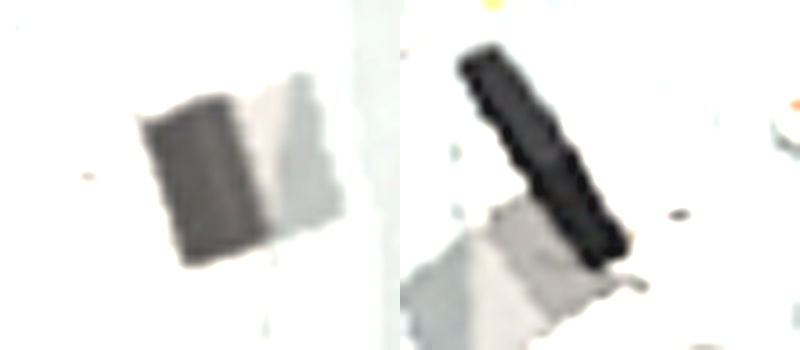

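```bash
python3 - <<'E'
from h import *
ct=vision.get_calibration('top');cs=vision.get_calibration('scene')
S=np.array([.5678,.3445,.0973]);a=np.radians(85.3);X=np.array([np.cos(a)*.866,np.sin(a)*.866,.5]);Y=np.array([-np.sin(a),np.cos(a),0]);n=np.cross(X,Y)
def pl(c,u,v,h):
    o,d=ray(c,u,v);t=((S+n*h-o)@n)/(d@n);q=o+d*t-S;return np.array([q@X,q@Y])
f=lambda u,v:(115+u/10-.5,125+v/10-.5)
g=lambda u,v:(378+(u-400)/10-.5,212+v/10-.5)
for nm,c,p,q,h in(('top R',ct,f(232,98),f(265,235),51),('top L',ct,f(145,118),f(185,262),6),('sc upper-left edge',cs,g(460,68),g(597,268),51),('sc right',cs,g(495,48),g(628,240),51)):
    A=pl(c,*p,h/1e3);B=pl(c,*q,h/1e3);d=B-A;print(nm,(A*1e3).round(1),(B*1e3).round(1),'len',np.linalg.norm(d)*1e3,'ang',np.degrees(np.arctan2(d[1],d[0])))
# ticks
t=lambda u,v:(70+(u+.5)/5-.5,95+(v+.5)/5-.5)
for p in((268,239),(293,208)): q=pl(ct,*t(*p),0);print('tick',q*1e3,np.degrees(np.arctan2(q[1],q[0])))
E
```

```text
top R [  1.  -17.2] [-12.   15.3] len 35.03310773542152 ang 111.80550541232589
top L [ 10.6 -17. ] [-4.8 17.9] len 38.162223044185495 ang 113.77479415704606
sc upper-left edge [-13.8  13.5] [ 13.4 -48.5] len 67.72346904457899 ang -66.27413976117822
sc right [-5.7 17.3] [ 20.3 -42.6] len 65.2631498022854 ang -66.49888993990369
tick [21.52986965  0.48709761] 1.2960541444159828
tick [ 11.18917894 -18.12764632] -58.315294322988805
```

```bash
python3 crop.py t28 230 100 220 150 3.6 t28m
```

```text
(no output)
```

View pics/t28m.png

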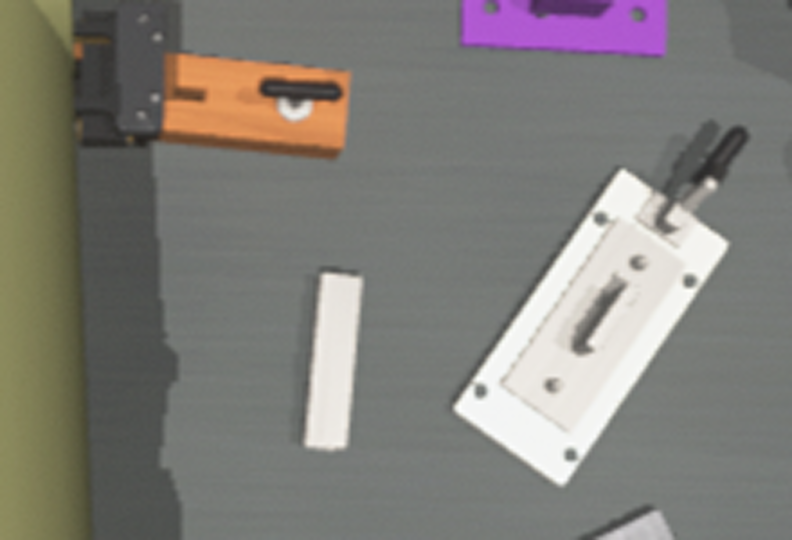

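The bracket sits over both pins at (637,260) and (551,383), the tube is unmoved, and the tee key still stands in the rack. The gripper hides the round key here, but the wrist view shows it upright.

```bash
python3 -c "
from cell import env
print(env.sign_off())"
```

```text
the job is handed in; nothing more can be done
None
```

I set the bracket down over both jig pins first, then put the laser key in the switch, turned it clockwise to its stop and left it there. I handed in at about 33 s, with the arm clear of everything.

- **Bracket:** it met a firm stop at seated height (TCP 33.6 mm, about 12 N of contact). The scene, wrist and top views show both pins through the holes and the plate flat on the jig.
- **Getting the key in:** the tool can only turn about the vertical. I leaned the key about 27° in the jaws against its rack pocket, so it matched the panel, and it pressed home to a hard stop at about 18 N.
- **Turning it:** the last 10° of tool turn raised the torque without moving the key further, which I read as the stop. Wrist force stayed around 26 N.
- **Key angle at the end:** it measured about 66–68° clockwise, against 60° for the stop. The switch's 8.6° of play would explain the excess, but I had no direct reading of the lock joint.
- **One length check disagreed:** the scene view gave the right angle, but its bow length came out at about 66 mm instead of 40 mm. Its outline takes in the bow's side face, so I relied on the top view for size (35–38 mm).
- **Key depth:** I did not measure the final collar gap separately; it looked consistent with the expected 2 mm rise.
- **Everything else:** the tee key, round key and tube looked undisturbed. The round key was hidden in the last top view but visible standing in the wrist view. I went nowhere near the purple look-alikes.

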